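# Change the dishes on the shaker and clamp them

### The arm

A 6-joint arm with a two-finger parallel gripper is mounted at the origin on a cart in front of the work surface, level with it; the furniture and walls round the work are solid. World frame = base frame: x ahead of the robot, y to its left, z up, the work surface at z = 0. Lengths are in m, angles in rad, forces in N, time in s.
With the tool pointing down it reaches from about 0.275 to 0.775 m from the base axis. Payload 14.6 kg.
Tool frame: the origin (TCP) lies on the centre line of the jaws, within the pads' length; the fingertips stand 14 mm ahead of it and the grasp point (between the pads) lies 5 mm behind it; z points along the fingers, y is the line along which they close (so a half turn about z gives the same grasp; the last joint's range is limited). The gripper opens to 85 mm and grips with 20 to 120 N. Pads are 22 mm wide; open, the fingers measure 114 mm over their backs; the gripper's body (76 mm by 85 mm) begins 54 mm behind the grasp point. The pads swing forward as they close: fully open they stand 13 mm farther back than shut.
Start: joints at [1.103, 0.263, -0.048, 1.259, 0, 1.415], TCP at [0.162, 0.5, 0.245] pointing down, gripper open.
Joint ranges: [-2.65, 2.65], [-0.89, 1.7], [-1.18, 1.37], [-2.13, 2.11], [-1.35, 1.29], [-3.14, 3.14]. Speed limits (rad/s): [1.89, 1.89, 2.57, 2.79, 3.14, 3.14].

### API

Orientations are given as a rotation vector (axis times angle).
In Python, from plant import ctrl gives the robot as it stands. The module is installed in compiled form; this text tells all that it offers.
- The arm moves only by the tool step_arm, never from a script. Its argument "steps" is a list that holds one entry, the list of rows, each a list of 7 numbers: the opening, from 0 (shut) to 1 (fully open), then the shift along the tool's x, y, z as a fraction of full scale, then the turn, a rotation vector about the tool's x, y, z as a fraction of full scale. A call has 1 to 10 rows; each row is the pose to reach, as a shift and turn from the pose commanded when the call began, along the tool's axes at that moment, turning the shorter way round; what a row does not reach only later rows make up. Full scale, the value 1, is 300 mm for a shift and 360 degrees for a turn. A row lasts 1/12 s, in which the tool goes at most 41.7 mm and 7.16 degrees, less where a joint would pass 70% of its speed; a pose out of reach is approached as far as the arm can. A call with a number of a shift or a turn outside -1 to 1 is refused whole. A call with a gripper value outside its range is refused whole. The fingers move at their own pace and stop on an object; "grip_force" is the grip in N (left out, the last holds). Time passes only in rows, so rows that repeat a pose let the fingers close. It gives the time, the measured TCP pose, the force, the opening and the grip force at its end, in the units of the state.
- ctrl.sense(): the state, without advancing time (a new reading comes with each control period).
- ctrl.read_camera(name): name is "scene" or "top"; returns a dict with "color" (420x560x3 uint8, red, green, blue), "K" (3x3 intrinsics, pixels), "R" (3x3) and "t" (3): a world point X has camera coordinates R X + t. Camera axes: x right, y down, z forward; pixel columns grow to the right and rows downward; lengths in m; the calibration is good to about 2 mm. A picture is of the moment at which its call begins. There is no depth.
- ctrl.finish_job(): hands the job in; it is judged then, once.
The state is a dict: "clock": time; "joint_pos": joint angles; "joint_velocities": joint speeds; "joint_torque": joint torques, N m; "ee_pos": TCP position; "eef_rot": TCP orientation; "wrist_force": force on the tool from outside, world axes, zero at the start; "torque": the same for the moment, N m; "finger_gap": finger opening in m; "grasp_force": force on a finger pad.
Only numpy, scipy, OpenCV 4.12 (cv2) and the standard library are available. Lean on these libraries where they do the work, as an engineer would, in place of code of your own. Each camera call takes 0.05 s, during which the arm holds its last target. There are 200 camera calls.

### The job

Raise the hold-down lever on the shaker's head all the way, move the finished dishes from the shaker's pockets to the blue tray and put every waiting dish from the green mat upright into a pocket of its own. Then lower the lever fully and turn the click wrench clockwise until it breaks over with a click, stop at once and let go. Leave everything else on the bench where it is.

Things in the scene. Friction and masses are not known exactly. Their poses are not given: they have to be found in the camera images.
- shaker: bench shaker with a dish deck (fixed), white with a grey top, 170 x 315 mm; origin on the bench under it, x towards its back, y to its left, z up. Its deck is 50 mm above the bench. A row of three pockets along y lies at x = -30 mm. On the left end stands the blue head with the lever, at the right end the click wrench.
- pocket0 (a point): centre of the floor of pocket 0 of the shaker deck (50 mm above the bench): a square pocket 54 x 54 mm inside with walls 8 mm high and 5 mm thick; the pockets stand 59 mm apart
- pocket1 (a point): centre of the floor of pocket 1 of the shaker deck (50 mm above the bench): a square pocket 54 x 54 mm inside with walls 8 mm high and 5 mm thick; the pockets stand 59 mm apart
- pocket2 (a point): centre of the floor of pocket 2 of the shaker deck (50 mm above the bench): a square pocket 54 x 54 mm inside with walls 8 mm high and 5 mm thick; the pockets stand 59 mm apart
- lever (a joint): hinge of the red-handled hold-down lever on the head, rad: 0 = fully down (rail across the dish lids, about 4 mm above them), grows as it is raised and swings up and back, stop at 2.05. The rail (200 mm long, 16 mm wide) is fixed to the lever's shaft and moves with it; raised past 1.8 rad it is clear of the pockets. Stiff enough to stay where it is left (about 6 N at the handle).
- lever_handle (a point): middle of the lever's handle: a red round pin, 12 mm in diameter, lying parallel to the shaker's y axis, about 50 mm long (28 mm free towards the arm, 25 mm to the ball at the end); being round it can be pinched from above and turns between the fingers as the lever swings. It lies 74 mm from the shaft axis, at lever 0 towards the robot's side and 19 mm lower than the axis (56 mm above the bench).
- lever_pivot (a point): point on the axis of the lever's shaft (which runs along the shaker's y axis), level with the middle of the handle in y
- clamp_screw (a joint): captive clamp screw with the click wrench on it, rad: grows as the wrench is turned clockwise seen from above. It turns with little resistance (about 3 N at the wrench's grip) from its start to somewhere near 1.35, where the clamp is tight and it goes no further.
- click_handle (a joint): break-over joint of the click wrench, 27 mm from the screw's axis, rad: 0 = straight; with the clamp tight and about 10 N at the grip it breaks over: the knuckle gives way clockwise, the force stops rising, and this value grows (stop at 0.45). Springs back to 0 when let go. Clicked is above 0.05; above 0.35 is over-tightened.
- wrench_grip (a point): middle of the upper part of the wrench's upright orange grip: a round post 22 mm in diameter; its top is 14 mm above this point and its foot 30 mm below; it stands 100 mm from the screw's axis
- screw_axis (a point): point on the vertical axis of the clamp screw, just above the top of its head
- blue_tray: blue tray (fixed) for finished dishes, 150 x 100 mm outside, walls 8 mm high and 4 mm thick, floor 4 mm thick; origin at the centre of its underside, x along its length. (Over the back of the bench, from x = 0.73 m on, hangs a wall cabinet: cross from side to side near the robot.)
- waiting_mat: flat green mat (fixed), 170 x 110 mm, 4 mm thick, on which the waiting dishes start in a row along its x; origin at the centre of its underside
- old_dish0_mid (a point): low round sealed sample dish, 48 mm in diameter and 30 mm tall, about 90 g, with a clear amber bottom and a yellow lid (the lid is fixed on, its rim is the widest part); this point is its centre, half-way up. A finished dish: it starts in a pocket of the shaker. One or two of the three are there; the others are absent.
- old_dish1_mid (a point): low round sealed sample dish, 48 mm in diameter and 30 mm tall, about 90 g, with a clear amber bottom and a yellow lid (the lid is fixed on, its rim is the widest part); this point is its centre, half-way up. A finished dish: it starts in a pocket of the shaker. One or two of the three are there; the others are absent.
- old_dish2_mid (a point): low round sealed sample dish, 48 mm in diameter and 30 mm tall, about 90 g, with a clear amber bottom and a yellow lid (the lid is fixed on, its rim is the widest part); this point is its centre, half-way up. A finished dish: it starts in a pocket of the shaker. One or two of the three are there; the others are absent.
- new_dish0_mid (a point): low round sealed sample dish, 48 mm in diameter and 30 mm tall, about 90 g, with a clear amber bottom and a white lid (the lid is fixed on, its rim is the widest part); this point is its centre, half-way up. A waiting dish: it starts on the mat. Two or three of the three are there; the others are absent.
- new_dish1_mid (a point): low round sealed sample dish, 48 mm in diameter and 30 mm tall, about 90 g, with a clear amber bottom and a white lid (the lid is fixed on, its rim is the widest part); this point is its centre, half-way up. A waiting dish: it starts on the mat. Two or three of the three are there; the others are absent.
- new_dish2_mid (a point): low round sealed sample dish, 48 mm in diameter and 30 mm tall, about 90 g, with a clear amber bottom and a white lid (the lid is fixed on, its rim is the widest part); this point is its centre, half-way up. A waiting dish: it starts on the mat. Two or three of the three are there; the others are absent.
- amber_bottle: amber bottle, 64 mm in diameter, 138 mm tall; a bystander, to be left where it stands; origin at its underside
- wash_bottle: wash bottle with a bent spout, 68 x 120 x 216 mm; a bystander, to be left where it stands; origin at its underside
- timer: white digital timer, 58 x 62 x 20 mm; a bystander, to be left where it stands; origin at its underside
- tape_roll: roll of label tape, 72 mm in diameter, 19 mm high; a bystander, to be left where it stands; origin at its underside
- marker: felt marker lying on the bench, 131 mm long, 16 mm thick; a bystander, to be left where it stands; origin at its underside
Mind the look-alikes: they are no part of the job. Several things look just like the blue_tray: the one meant starts farthest to the robot's right. Leave any pink look-alike of the part that bears new_dish0_mid alone.

How it is judged:
On the way, in this order (a step that is already met when the one before it is completed fails the run):
1. the hold-down lever is raised (above 1.8 rad) (value of joint lever above 1.8 rad), for 0.2 s.
2. the finished dishes stand in the blue tray and the waiting dishes stand in pockets (x of old_dish0_mid in the frame of blue_tray between -0.055 and 0.055 m and y of old_dish0_mid in the frame of blue_tray between -0.03 and 0.03 m and z of each of old_dish0_mid, old_dish1_mid, old_dish2_mid in the frame of blue_tray below 0.024 m and angle between each of old_dish0_mid, old_dish1_mid, old_dish2_mid, new_dish0_mid, new_dish1_mid, new_dish2_mid's own z axis and vertical below 0.15 rad and x of old_dish1_mid in the frame of blue_tray between -0.055 and 0.055 m and y of old_dish1_mid in the frame of blue_tray between -0.03 and 0.03 m and x of old_dish2_mid in the frame of blue_tray between -0.055 and 0.055 m and y of old_dish2_mid in the frame of blue_tray between -0.03 and 0.03 m and (horizontal distance between new_dish0_mid and pocket0 below 0.01 m or horizontal distance between new_dish0_mid and pocket1 below 0.01 m or horizontal distance between new_dish0_mid and pocket2 below 0.01 m) and z of each of new_dish0_mid, new_dish1_mid, new_dish2_mid in the frame of shaker below 0.07 m and (horizontal distance between new_dish1_mid and pocket0 below 0.01 m or horizontal distance between new_dish1_mid and pocket1 below 0.01 m or horizontal distance between new_dish1_mid and pocket2 below 0.01 m) and (horizontal distance between new_dish2_mid and pocket0 below 0.01 m or horizontal distance between new_dish2_mid and pocket1 below 0.01 m or horizontal distance between new_dish2_mid and pocket2 below 0.01 m)), for 0.2 s.
3. the lever is fully down (value of joint lever below 0.08 rad), for 0.2 s.
4. the click wrench has broken over with the clamp tight (value of joint click_handle above 0.05 rad and value of joint clamp_screw above 1.2 rad and value of joint lever below 0.08 rad), for 0.05 s.
At the end, for the whole second after the job is handed in: Finished dishes stand upright on the blue tray's floor, waiting dishes upright on pocket floors (within 10 mm of the centre), lever down (below 0.08 rad), clamp screw tight (above 1.15 rad), wrench let go and straight again (below 0.05 rad) (all of step 2 and value of joint lever below 0.08 rad and value of joint clamp_screw above 1.15 rad and value of joint click_handle below 0.05 rad); the robot touches nothing.
It fails at once if the wrench is carried on past its click (break-over joint above 0.35 rad) (value of joint click_handle above 0.35 rad).
It fails at once if a bystander is moved by more than 40 mm (distance of any of amber_bottle, wash_bottle, timer, tape_roll, marker from where it was at the start of the episode above 0.04 m).
Of old_dish0, old_dish1, old_dish2 only 1 to 2 are there at a start; the rules pass over those that are not, and their reading is None.
Of new_dish0, new_dish1, new_dish2 only 2 to 3 are there at a start; the rules pass over those that are not, and their reading is None.
At some moment in a run one of old_dish0, old_dish1, old_dish2, new_dish0, new_dish1, new_dish2 may be knocked a few centimetres aside while the robot is not near it.
It also fails if it takes over 210 s, if anything falls off the work surface, if the arm or the gripper's body presses on something with over 40 N, if the wrist force passes 120 N, or if a joint passes its speed limit or range.

## Working session

There is one attempt and no reset: what is moved stays moved. The work goes in short steps, Python scripts to look and compute and a tool call to move; the robot and the scene stay as the last step left them, time stands still between calls to the robot, and variables do not carry over. Pictures are saved under pics/ and viewed, at most 14 in all, crops included, and the job is handed in when it is done.

Besides the shell and the picture viewer there is one more tool, called after ">>>" by a JSON object that holds its "fn" and its "kwargs", one argument or row to a line. step_arm: Moves the arm, as the interface text tells. Shift numbers are shares of 300 mm and turn numbers shares of 360 degrees, none past 1 either way. Its arguments: {"type":"object","properties":{"steps":{"type":"array"},"grip_force":{"type":"number"}},"required":["steps"]}

```bash
mkdir -p pics
cat > h.py <<'E'
import numpy as np, cv2
from plant import ctrl
from scipy.spatial.transform import Rotation as Rn
def snap(name,fn,crop=None,s=1):
    c=ctrl.read_camera(name); im=c["color"][:,:,::-1].copy()
    np.savez(f"cal_{name}.npz",K=c["K"],R=c["R"],t=c["t"])
    if crop: x0,y0,x1,y1=crop; im=im[y0:y1,x0:x1]
    if s!=1: im=cv2.resize(im,None,fx=s,fy=s,interpolation=cv2.INTER_CUBIC)
    cv2.imwrite("pics/"+fn,im); return c
def pt(name,u,v,z):
    c=np.load(f"cal_{name}.npz"); K,R,t=c["K"],c["R"],c["t"]
    d=R.T@np.linalg.solve(K,[u,v,1.]); o=-R.T@t
    return o+d*(z-o[2])/d[2]
def px(name,X):
    c=np.load(f"cal_{name}.npz"); p=c["K"]@(c["R"]@np.array(X)+c["t"]); return p[:2]/p[2]
def st():
    s=ctrl.sense(); print({k:np.round(v,3) for k,v in s.items() if k in("clock","joint_pos","ee_pos","eef_rot","wrist_force","finger_gap","grasp_force")}); return s
E
python3 - <<'E'
from h import *
a=snap("top","t0.png",s=1.42);b=snap("scene","s0.png",s=1.42);s=st()
print(Rn.from_rotvec(s["eef_rot"]).as_matrix().round(3))
for c in(a,b): print((-c["R"].T@c["t"]).round(3),c["R"].round(2).tolist(),c["K"][0,0])
E
```

```text
{'clock': np.float64(0.1), 'joint_pos': array([ 1.103,  0.263, -0.049,  1.259, -0.   ,  1.415]), 'ee_pos': array([0.161, 0.499, 0.245]), 'eef_rot': array([-4.890e-01, -3.103e+00,  1.000e-03]), 'wrist_force': array([ 0.192, -0.71 , -0.248]), 'grasp_force': np.float64(0.0), 'finger_gap': np.float64(0.085)}
[[-0.951  0.308 -0.   ]
 [ 0.308  0.951 -0.001]
 [ 0.    -0.001 -1.   ]]
[0.451 0.089 1.882] [[0.0, -1.0, 0.01], [-1.0, -0.0, -0.06], [0.06, -0.01, -1.0]] 526.5152540006598
[-0.191 -0.68   0.799] [[0.7, -0.72, -0.02], [-0.41, -0.38, -0.83], [0.59, 0.58, -0.56]] 387.4076166661261
```

View pics/t0.png

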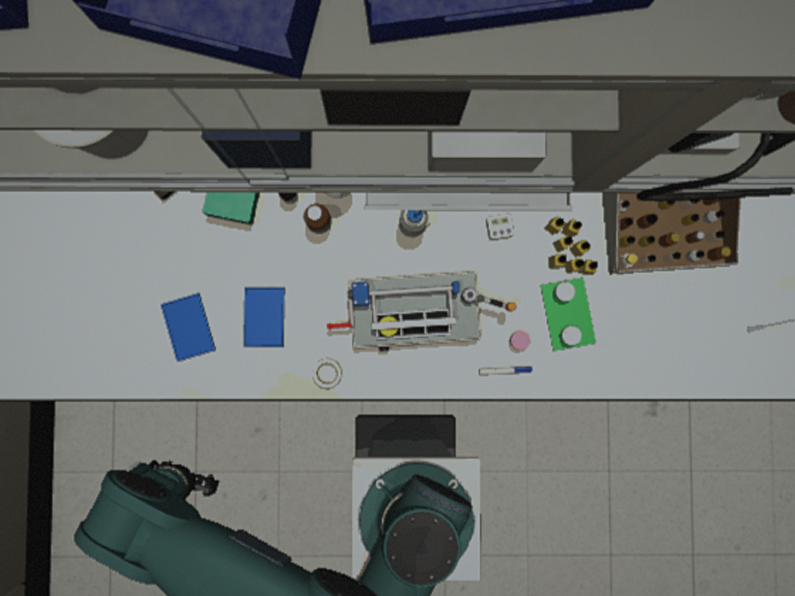

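View pics/s0.png

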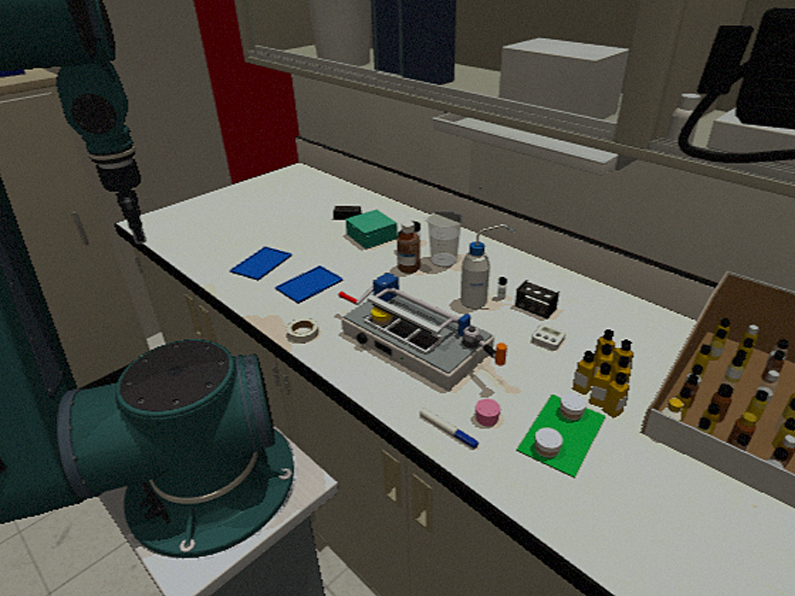

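The top view shows the trays at (188,327) and (264,317), and the right-hand one is the one meant. The yellow dish is in the leftmost pocket (389,325), the white dishes are at (565,292) and (571,335), and the pink look-alike is at (519,341). The lever handle is at (340,326) and the wrench grip at (511,306). I'll enlarge these areas.

Run:
```python
from h import *
snap("top","t1.png",crop=(225,185,385,255),s=5);snap("scene","s1.png",crop=(190,160,440,345),s=3.2)
```

```text
(no output)
```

View pics/t1.png

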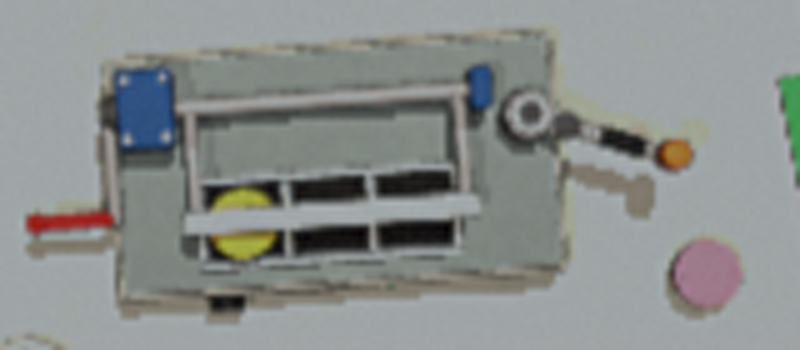

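View pics/s1.png

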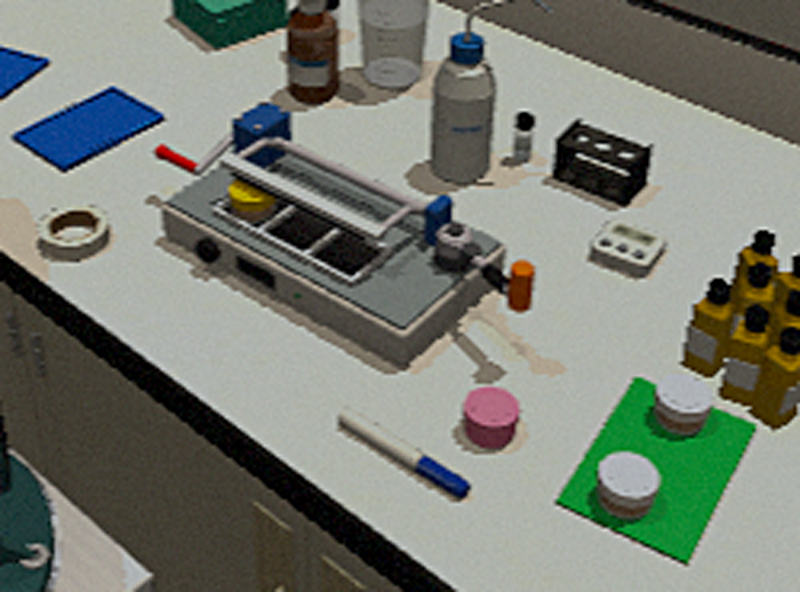

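The crop shows the pocket frame corners at (203,182), (458,163), (462,247) and (207,268), with the handle middle near (71,220). The screw head is at (529,114) and the grip top at (675,154). The scene crop confirms a single yellow dish in the left pocket and two empty pockets.

Run:
```python
from h import *
T=lambda u,v,z:pt("top",225+u/5,185+v/5,z)
S=lambda u,v,z:pt("scene",190+u/3.2,160+v/3.2,z)
F=[T(203,182,.058),T(458,163,.058),T(462,247,.058),T(207,268,.058)]
for f in F: print("frame",f.round(4))
print("c",np.mean(F,0).round(4))
for n,(u,v,z) in dict(hm=(71,220,.062),harm=(112,218,.062),hball=(35,222,.062),yel=(243,223,.08),screw=(529,114,.1),grip=(675,154,.1),shTL=(110,68,.05),shTR=(552,32,.05),shBR=(562,268,.05),shBL=(122,300,.05),pink=(707,272,.03)).items(): print(n,T(u,v,z).round(4))
for n,(u,v,z) in dict(gripS=(522,268,.1),gripfootS=(520,303,.05),ballS=(160,150,.056),harmS=(196,168,.056),w1=(684,388,.034),w2=(628,474,.034),screwS=(455,232,.1)).items(): print(n,S(u,v,z).round(4))
s=1.42
for n,(u,v,z) in dict(w1=(565,292,.034),w2=(571,335,.034),m0=(542,284,.004),m1=(582,278,.004),m2=(595,343,.004),m3=(553,350,.004),t0=(245,288,.008),t1=(285,288,.008),t2=(284,347,.008),t3=(244,347,.008),amber=(317,218,.138),wash=(413,220,.2),tape=(327,373,.02)).items(): print(n,pt("top",u/s,v/s,z).round(4))
```

```text
frame [0.5075 0.0976 0.058 ]
frame [ 0.5209 -0.0793  0.058 ]
frame [ 0.4627 -0.0818  0.058 ]
frame [0.448  0.0948 0.058 ]
c [0.4848 0.0078 0.058 ]
hm [0.481  0.1887 0.062 ]
harm [0.4824 0.1604 0.062 ]
hball [0.4796 0.2135 0.062 ]
yel [0.4788 0.0701 0.08  ]
screw [ 0.5526 -0.1238  0.1   ]
grip [ 0.5256 -0.2229  0.1   ]
shTL [0.5872 0.1627 0.05  ]
shTR [ 0.613  -0.1462  0.05  ]
shBR [ 0.4482 -0.1522  0.05  ]
shBL [0.4258 0.1537 0.05  ]
pink [ 0.4454 -0.257   0.03  ]
gripS [ 0.5364 -0.2131  0.1   ]
gripfootS [ 0.5466 -0.2081  0.05  ]
ballS [0.4785 0.2185 0.056 ]
harmS [0.4825 0.1644 0.056 ]
w1 [ 0.5688 -0.3655  0.034 ]
w2 [ 0.4545 -0.3827  0.034 ]
screwS [ 0.5366 -0.1375  0.1   ]
w1 [ 0.5644 -0.3687  0.034 ]
w2 [ 0.4578 -0.3822  0.034 ]
m0 [ 0.5864 -0.3182  0.004 ]
m1 [ 0.6018 -0.4198  0.004 ]
m2 [ 0.4378 -0.4501  0.004 ]
m3 [ 0.4202 -0.344   0.004 ]
t0 [0.5748 0.4292 0.008 ]
t1 [0.575  0.3291 0.008 ]
t2 [0.4274 0.3302 0.008 ]
t3 [0.4273 0.4298 0.008 ]
amber [0.7313 0.239  0.138 ]
wash [0.7174 0.016  0.2   ]
tape [0.3634 0.2217 0.02  ]
```

```bash
cat >> h.py <<'E'
def plan(goals):
    """goals: (x,y,z,yaw of tool y in deg or None[,tilt]); prints row numbers from now (tool down)"""
    s=ctrl.sense(); p=s["ee_pos"]; R=Rn.from_rotvec(s["eef_rot"]); M=R.as_matrix()
    cur=np.degrees(np.arctan2(M[1,1],M[0,1]))
    print("t",round(float(s["clock"]),2),"p",np.round(p,4),"yaw",round(cur,2),"F",np.round(s["wrist_force"],1),"gap",round(float(s["finger_gap"]),4),"gf",round(float(s["grasp_force"]),1))
    for g in goals:
        yaw=cur if g[3] is None else g[3]; a=np.radians(yaw)
        G=np.array([[-np.sin(a),np.cos(a),0],[np.cos(a),np.sin(a),0],[0,0,-1]]).T
        r=Rn.from_matrix(M.T@G).as_rotvec()/(2*np.pi)
        d=M.T@(np.array(g[:3])-p)
        print(np.round(np.r_[d/.3,r],4).tolist(), "rows",np.ceil(max(np.linalg.norm(d)/.0417,np.linalg.norm(r)*360/7.16)))
E
python3 - <<'E'
from h import *
plan([(.34,.33,.2,4.3),(.34,.33,.2,38)])
E
```

```text
t 0.2 p [0.1615 0.4994 0.245 ] yaw 72.08 F [-0.3  0.5 -0.3] gap 0.0855 gf 0.0
[-0.7399, -0.354, 0.1502, -0.0001, 0.0, 0.1883] rows 10.0
[-0.7399, -0.354, 0.1502, -0.0001, 0.0, 0.0947] rows 6.0
```

>>> {"fn": "step_arm", "kwargs": {
  "steps": [
    [[0.5,-0.74,-0.354,0.15,0,0,0.188],[0.5,-0.74,-0.354,0.15,0,0,0.188],[0.5,-0.74,-0.354,0.15,0,0,0.188],[0.5,-0.74,-0.354,0.15,0,0,0.188],[0.5,-0.74,-0.354,0.15,0,0,0.188],[0.5,-0.74,-0.354,0.15,0,0,0.188],[0.5,-0.74,-0.354,0.15,0,0,0.188],[0.5,-0.74,-0.354,0.15,0,0,0.188],[0.5,-0.74,-0.354,0.15,0,0,0.188],[0.5,-0.74,-0.354,0.15,0,0,0.188]]
  ],
  "grip_force": 40
}}

```text
clock: 1.03
ee_pos: [0.3403, 0.3298, 0.2001]
eef_rot: [-2.144, -2.296, 0.001]
wrist_force: [0.1, 0.1, -0.6]
finger_gap: 0.0426
grasp_force: 0.0
```

Run:
```python
from h import *
plan([(.481,.189,.11,4.3)])
```

```text
t 1.03 p [0.3403 0.3298 0.2001] yaw 3.93 F [ 0.1  0.1 -0.6] gap 0.0426 gf 0.0
[-0.5002, 0.4358, 0.3004, -0.0001, 0.0, -0.001] rows 6.0
```

>>> {"fn": "step_arm", "kwargs": {
  "steps": [
    [[0.5,-0.5,0.436,0.3,0,0,-0.001],[0.5,-0.5,0.436,0.3,0,0,-0.001],[0.5,-0.5,0.436,0.3,0,0,-0.001],[0.5,-0.5,0.436,0.3,0,0,-0.001],[0.5,-0.5,0.436,0.3,0,0,-0.001],[0.5,-0.5,0.436,0.3,0,0,-0.001],[0.5,-0.5,0.436,0.3,0,0,-0.001]]
  ]
}}

```text
clock: 1.62
ee_pos: [0.483, 0.1887, 0.1088]
eef_rot: [-2.13, -2.307, 0.003]
wrist_force: [-0.2, 0.4, -0.1]
finger_gap: 0.0427
grasp_force: 0.0
```

Run:
```python
from h import *
plan([(.481,.189,.051,4.3)])
snap("scene","s2.png",crop=(210,120,360,230),s=5)
print([ (5*(px("scene",p)-[210,120])).round() for p in ([.481,.189,.056],[.481,.189,.11])])
```

```text
t 1.62 p [0.483  0.1887 0.1088] yaw 4.57 F [-0.2  0.4 -0.1] gap 0.0427 gf 0.0
[0.0017, -0.0061, 0.1927, -0.0003, 0.0001, 0.0007] rows 2.0
[array([181., 449.]), array([175., 382.])]
```

View pics/s2.png

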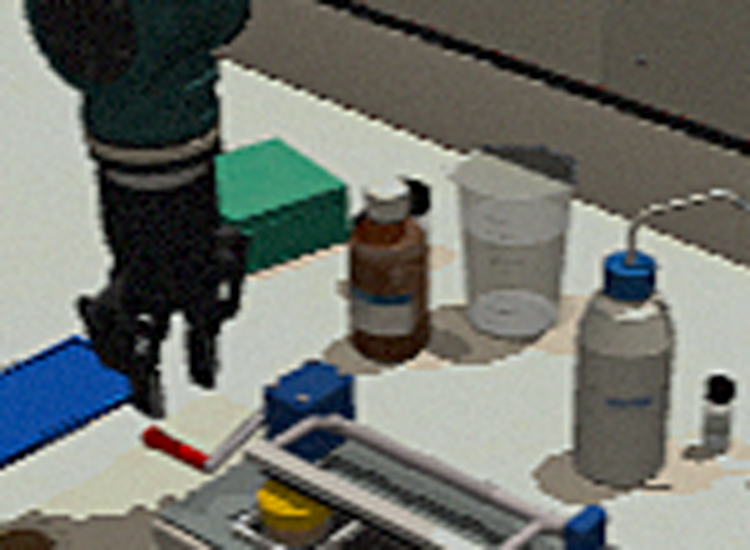

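The red pin spans (150,435) to (208,465), and my estimate (181,449) sits at its middle. I'll descend and pinch.

>>> {"fn": "step_arm", "kwargs": {
  "steps": [
    [[0.5,0.0,-0.006,0.1,0,0,0],[0.5,0.0,-0.006,0.193,0,0,0],[0.5,0.0,-0.006,0.193,0,0,0],[0,0.0,-0.006,0.193,0,0,0],[0,0.0,-0.006,0.193,0,0,0],[0,0.0,-0.006,0.193,0,0,0],[0,0.0,-0.006,0.193,0,0,0],[0,0.0,-0.006,0.193,0,0,0]]
  ]
}}

```text
clock: 2.33
ee_pos: [0.4797, 0.1911, 0.0538]
eef_rot: [-2.126, -2.312, -0.001]
wrist_force: [-6.1, 2.6, 2.2]
finger_gap: 0.0106
grasp_force: 39.0
```

Run:
```python
from h import *
s=st(); p=s["ee_pos"]
a=np.radians(4.3)
for q in np.r_[np.arange(.2,2.0,.2),2.04]:
    f0=np.arctan2(-19,-np.sqrt(74**2-19**2))
    f=f0-q; h=74e-3*(np.cos(f)-np.cos(f0)); v=74e-3*(np.sin(f)-np.sin(f0))
    print(round(q,2),round(h/.3,3),round(-v/.3,3))
```

```text
{'clock': np.float64(2.333), 'joint_pos': array([ 2.210e-01,  3.860e-01, -4.270e-01,  7.570e-01,  1.000e-03,
        1.708e+00]), 'ee_pos': array([0.48 , 0.191, 0.054]), 'eef_rot': array([-2.126e+00, -2.312e+00, -1.000e-03]), 'wrist_force': array([-6.134,  2.581,  2.2  ]), 'grasp_force': np.float64(38.954), 'finger_gap': np.float64(0.011)}
0.2 -0.008 -0.049
0.4 -0.006 -0.098
0.6 0.006 -0.146
0.8 0.027 -0.19
1.0 0.056 -0.23
1.2 0.093 -0.263
1.4 0.135 -0.287
1.6 0.182 -0.303
1.8 0.231 -0.31
2.04 0.29 -0.305
```

>>> {"fn": "step_arm", "kwargs": {
  "steps": [
    [[0,0,-0.008,-0.049,0,0,0],[0,0,-0.006,-0.098,0,0,0],[0,0,0.006,-0.146,0,0,0],[0,0,0.027,-0.19,0,0,0],[0,0,0.056,-0.23,0,0,0],[0,0,0.093,-0.263,0,0,0],[0,0,0.135,-0.287,0,0,0],[0,0,0.182,-0.303,0,0,0],[0,0,0.231,-0.31,0,0,0],[0,0,0.291,-0.305,0,0,0]]
  ]
}}

```text
clock: 3.17
ee_pos: [0.5669, 0.1976, 0.1473]
eef_rot: [2.126, 2.31, 0.001]
wrist_force: [-7.6, -5.5, -3.2]
finger_gap: 0.0105
grasp_force: 40.9
```

Run:
```python
from h import *
plan([]); snap("scene","s3.png",crop=(200,120,400,270),s=4)
```

```text
t 3.17 p [0.5669 0.1976 0.1473] yaw 4.76 F [-7.6 -5.5 -3.2] gap 0.0105 gf 40.9
```

View pics/s3.png

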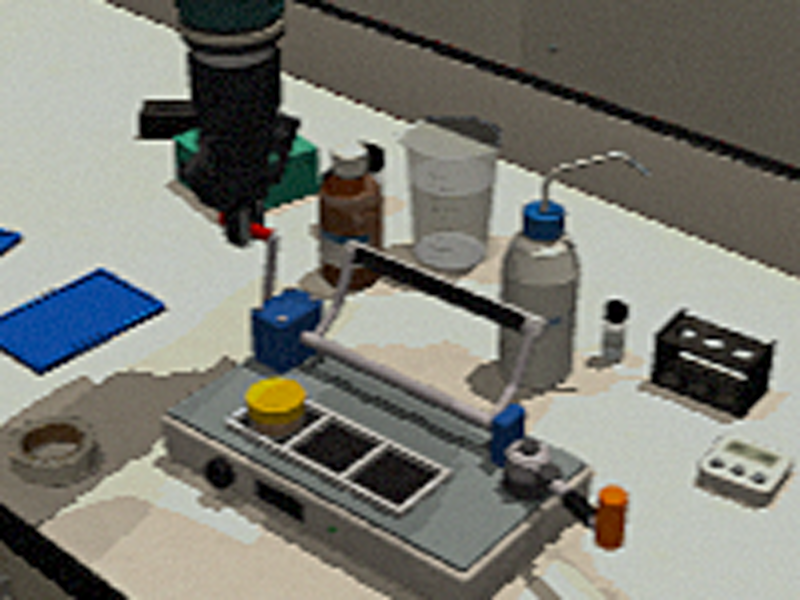

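The lever is up with the rail behind the pockets. The pocket frame corners are at (228,421), (403,511) and (450,468), and the yellow lid centre is near (276,400). I'll release and lift, then re-measure with the top camera.

>>> {"fn": "step_arm", "kwargs": {
  "steps": [
    [[0,0,0.005,0,0,0,0],[0,0,0.005,0,0,0,0],[0.4,0,0,0,0,0,0],[0.4,0,0,0,0,0,0],[0.4,0,0,0,0,0,0],[0.4,0,0,-0.2,0,0,0],[0.4,0,-0.1,-0.3,0,0,0],[0.4,0.2,-0.4,-0.3,0,0,0],[0.4,0.2,-0.4,-0.3,0,0,0],[0.4,0.2,-0.4,-0.3,0,0,0]]
  ]
}}

```text
clock: 4.05
ee_pos: [0.4407, 0.2482, 0.2352]
eef_rot: [2.127, 2.311, 0.002]
wrist_force: [0.8, 0.8, 0.1]
finger_gap: 0.0344
grasp_force: 0.0
```

Run:
```python
from h import *
plan([]); snap("top","t2.png",crop=(225,185,385,255),s=5)
S=lambda u,v,z:pt("scene",200+u/4,120+v/4,z)
for n,(u,v,z) in dict(fl=(228,421,.058),fr=(403,511,.058),br=(450,468,.058),yel=(276,400,.08)).items(): print(n,S(u,v,z).round(4))
```

```text
t 4.05 p [0.4407 0.2482 0.2352] yaw 4.74 F [0.8 0.8 0.1] gap 0.0344 gf 0.0
fl [0.4458 0.0945 0.058 ]
fr [ 0.4595 -0.0834  0.058 ]
br [ 0.5217 -0.0751  0.058 ]
yel [0.4715 0.0644 0.08  ]
```

View pics/t2.png

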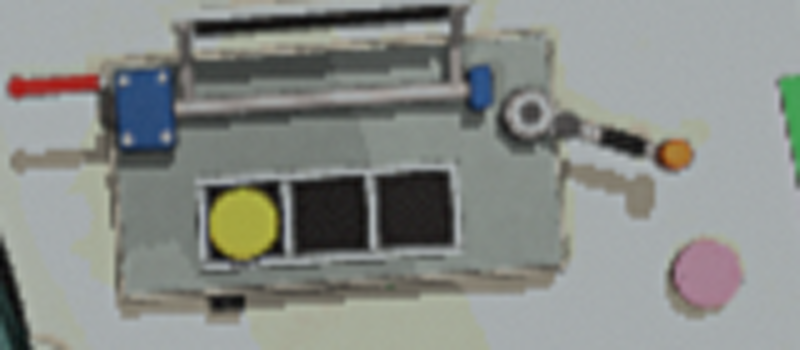

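Frame corners are now clear at (199,183), (457,168), (462,247) and (205,268). The yellow lid is centred at (243,222), the middle pocket at (331,213) and the right pocket at (415,208).

Run:
```python
from h import *
T=lambda u,v,z:pt("top",225+u/5,185+v/5,z)
F=[T(199,183,.058),T(457,168,.058),T(462,247,.058),T(205,268,.058)]
print(np.round(F,4),np.mean(F,0).round(4))
print([T(u,v,z).round(4) for u,v,z in((243,222,.08),(331,213,.054),(415,208,.054))])
im=cv2.imread("pics/t2.png")
hsv=cv2.cvtColor(im,cv2.COLOR_BGR2HSV)
m=cv2.inRange(hsv,(24,120,90),(34,255,255)); ys,xs=np.nonzero(m); print("yellow",xs.mean(),ys.mean(),T(xs.mean(),ys.mean(),.08).round(4))
m=((im.max(2)<60)).astype(np.uint8); n,l,s,c=cv2.connectedComponentsWithStats(m)
for i in range(1,n):
    if s[i,4]>2000: print(s[i],c[i].round(1),T(*c[i],.054).round(4))
c=ctrl.read_camera("top"); np.savez("cal_top.npz",K=c["K"],R=c["R"],t=c["t"])
I=cv2.resize(c["color"],None,fx=5,fy=5,interpolation=cv2.INTER_CUBIC); h=cv2.cvtColor(I,cv2.COLOR_RGB2HSV)
g=cv2.inRange(h,(50,120,60),(70,255,255)); y,x,w=1,1,1
R=np.s_[190*5:255*5,370*5:430*5]
sub=((h[...,1]<60)&(h[...,2]>90))[R].astype(np.uint8)
# white inside mat
mm=cv2.morphologyEx(g[R],cv2.MORPH_CLOSE,np.ones((181,181)))
sub=((g[R]==0)&(mm>0)&(h[R][...,2]>120)).astype(np.uint8)
n,l,s,cc=cv2.connectedComponentsWithStats(sub)
for i in range(1,n):
    if s[i,4]>1500: q=(cc[i]+[1850,950])/5; print("white",s[i],pt("top",*q,.034).round(4))
```

```text
[[ 0.5068  0.1004  0.058 ]
 [ 0.5174 -0.0786  0.058 ]
 [ 0.4627 -0.0818  0.058 ]
 [ 0.448   0.0961  0.058 ]] [0.4837 0.009  0.058 ]
[array([0.4795, 0.0701, 0.08  ]), array([0.4862, 0.0088, 0.054 ]), array([ 0.4897, -0.0496,  0.054 ])]
yellow 243.06798358132374 223.01539250897898 [0.4788 0.0701 0.08  ]
[ 195    7  254   27 2753] [321.8  20.1] [0.6206 0.015  0.054 ]
[ 377  172   75   75 5017] [414.6 208.9] [ 0.4891 -0.0494  0.054 ]
[ 292  177   76   76 5050] [329.9 214.5] [0.4852 0.0095 0.054 ]
white [    0     0   300   325 57155] [ 0.5164 -0.3846  0.034 ]
white [ 130  194   71   73 4032] [ 0.4574 -0.3851  0.034 ]
```

Run:
```python
from h import *
print(np.load("cal_top.npz")["K"],np.load("cal_scene.npz")["K"])
plan([(.44,.15,.16,4.3),(.4795,.0695,.13,4.3),(.4795,.0695,.073,4.3)])
```

```text
[[526.515254     0.         274.6250539 ]
 [  0.         526.515254   205.22971443]
 [  0.           0.           1.        ]] [[387.40761667   0.         287.92501851]
 [  0.         387.40761667 208.4680343 ]
 [  0.           0.           1.        ]]
t 4.15 p [0.4393 0.2491 0.2357] yaw 4.93 F [ 1.1 -0.7  0. ] gap 0.0341 gf 0.0
[-0.3297, -0.0265, 0.2518, 0.0002, -0.0002, 0.0017] rows 3.0
[-0.6084, 0.0815, 0.3517, 0.0002, -0.0002, 0.0017] rows 6.0
[-0.6086, 0.0813, 0.5417, 0.0002, -0.0002, 0.0017] rows 6.0
```

>>> {"fn": "step_arm", "kwargs": {
  "steps": [
    [[0.72,-0.33,-0.026,0.25,0,0,0.0015],[0.72,-0.33,-0.026,0.25,0,0,0.0015],[0.72,-0.33,-0.026,0.25,0,0,0.0015],[0.72,-0.608,0.081,0.352,0,0,0.0015],[0.72,-0.608,0.081,0.352,0,0,0.0015],[0.72,-0.608,0.081,0.352,0,0,0.0015],[0.72,-0.608,0.081,0.352,0,0,0.0015]]
  ]
}}

```text
clock: 4.73
ee_pos: [0.4832, 0.0653, 0.1275]
eef_rot: [-2.142, -2.297, 0.001]
wrist_force: [-0.9, 0.5, -0.1]
finger_gap: 0.0619
grasp_force: 0.0
```

Run:
```python
from h import *
plan([(.4795,.0695,.073,4.3)])
snap("scene","s4.png",crop=(230,160,380,270),s=5)
```

```text
t 4.73 p [0.4832 0.0653 0.1275] yaw 4.0 F [-0.9  0.5 -0.1] gap 0.0619 gf 0.0
[0.0148, -0.011, 0.1818, -0.0001, 0.0, -0.0008] rows 2.0
```

View pics/s4.png

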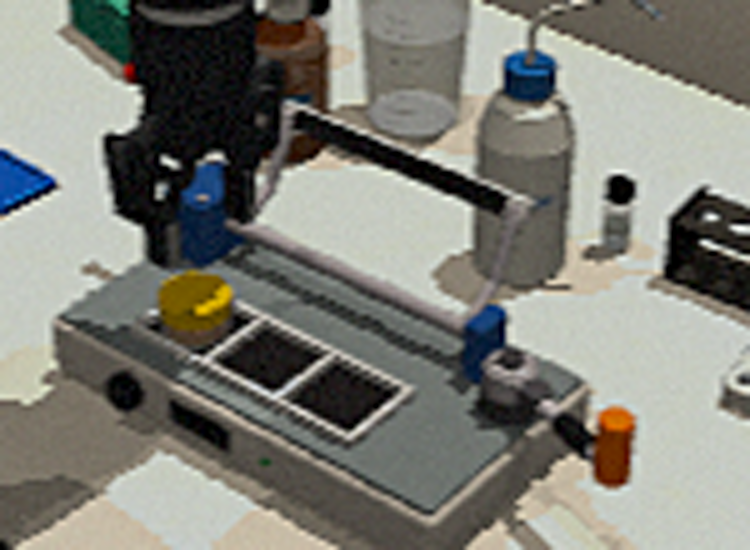

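Run:
```python
from h import *
plan([(.4795,.0695,.073,4.3)])
for p in ([.4832,.0653,.1275],[.44,.248,.235],[.56,.14,.1],[.479,.07,.08]): print(((px("scene",p)-[230,160])*5).round())
snap("scene","s5.png",crop=(230,160,380,270),s=5)
```

```text
t 4.78 p [0.4825 0.0668 0.1281] yaw 4.07 F [-0.4 -0.2  0.3] gap 0.0616 gf 0.0
[0.0096, -0.0093, 0.1838, -0.0001, -0.0, -0.0006] rows 2.0
[204. 230.]
[-51.   8.]
[212. 175.]
[197. 291.]
```

View pics/s5.png

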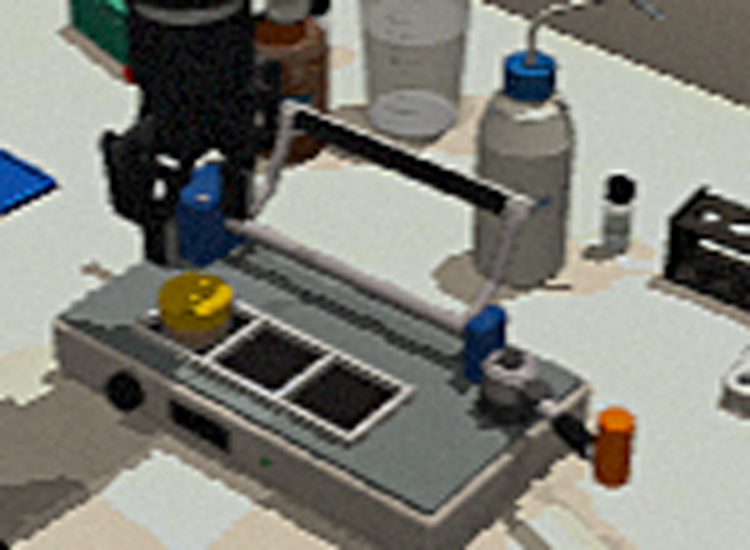

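The head shows between the open fingers, and the gripper sits over the yellow lid (197,291). I'll descend, grip and lift.

>>> {"fn": "step_arm", "kwargs": {
  "steps": [
    [[0.72,0,0,0.1,0,0,0],[0.72,0,0,0.19,0,0,0],[0.72,0,0,0.19,0,0,0],[0.4,0,0,0.19,0,0,0],[0.4,0,0,0.19,0,0,0],[0.4,0,0,0.19,0,0,0],[0.4,0,0,0.19,0,0,0],[0.4,0,0,0.1,0,0,0],[0.4,0,0,0.0,0,0,0],[0.4,0,0,-0.05,0,0,0]]
  ],
  "grip_force": 30
}}

```text
clock: 5.67
ee_pos: [0.4829, 0.0679, 0.1468]
eef_rot: [2.136, 2.3, 0.003]
wrist_force: [1.5, 0.1, -0.3]
finger_gap: 0.0469
grasp_force: 31.6
```

Run:
```python
from h import *
plan([(.43,.2,.15,4.3),(.46,.38,.15,4.3),(.501,.38,.06,4.3)])
```

```text
t 5.67 p [0.4829 0.0679 0.1468] yaw 4.22 F [ 1.5  0.1 -0.3] gap 0.0469 gf 31.6
[0.4523, -0.1434, -0.0114, 0.0005, 0.0001, -0.0002] rows 4.0
[1.0433, 0.0005, -0.0111, 0.0005, 0.0001, -0.0002] rows 8.0
[1.0333, 0.1358, 0.2893, 0.0005, 0.0001, -0.0002] rows 8.0
```

>>> {"fn": "step_arm", "kwargs": {
  "steps": [
    [[0.4,0.2,-0.14,-0.05,0,0,0],[0.4,0.45,-0.14,-0.01,0,0,0],[0.4,0.45,-0.14,-0.01,0,0,0],[0.4,0.45,-0.14,-0.01,0,0,0],[0.4,0.98,-0.05,-0.01,0,0,0],[0.4,0.98,-0.05,-0.01,0,0,0],[0.4,0.98,-0.05,-0.01,0,0,0],[0.4,0.98,-0.05,-0.01,0,0,0],[0.4,0.98,-0.05,-0.01,0,0,0],[0.4,0.98,-0.05,-0.01,0,0,0]]
  ]
}}

```text
clock: 6.5
ee_pos: [0.4453, 0.3616, 0.1466]
eef_rot: [2.135, 2.304, 0.001]
wrist_force: [-0.3, -0.5, -0.8]
finger_gap: 0.0469
grasp_force: 31.6
```

Run:
```python
from h import *
plan([(.501,.38,.06,0),(.501,.38,.028,0)])
```

```text
t 6.5 p [0.4453 0.3616 0.1466] yaw 4.36 F [-0.3 -0.5 -0.8] gap 0.0469 gf 31.6
[0.0471, 0.1898, 0.2886, 0.0001, -0.0, 0.0121] rows 3.0
[0.0471, 0.1897, 0.3953, 0.0001, -0.0, 0.0121] rows 4.0
```

>>> {"fn": "step_arm", "kwargs": {
  "steps": [
    [[0.4,0.047,0.19,0.25,0,0,0.012],[0.4,0.047,0.19,0.25,0,0,0.012],[0.4,0.047,0.19,0.36,0,0,0.012],[0.4,0.047,0.19,0.394,0,0,0.012],[0.4,0.047,0.19,0.396,0,0,0.012],[0.4,0.047,0.19,0.396,0,0,0.012],[0.75,0.047,0.19,0.394,0,0,0.012],[0.75,0.047,0.19,0.394,0,0,0.012],[0.75,0.047,0.19,0.25,0,0,0.012],[0.75,0.047,0.19,0.0,0,0,0.012]]
  ]
}}

```text
clock: 7.33
ee_pos: [0.5, 0.3773, 0.1118]
eef_rot: [-2.223, -2.219, 0.005]
wrist_force: [2.3, 1.1, 0.9]
finger_gap: 0.064
grasp_force: 0.0
```

Run:
```python
from h import *
plan([(.38,.1,.2,0)])
```

```text
t 7.33 p [0.5    0.3773 0.1118] yaw -0.11 F [2.3 1.1 0.9] gap 0.064 gf 0.0
[-0.9254, -0.399, -0.2912, -0.0005, 0.0003, -0.0003] rows 8.0
```

>>> {"fn": "step_arm", "kwargs": {
  "steps": [
    [[0.75,0,0,-0.3,0,0,0],[0.75,0,0,-0.3,0,0,0],[0.75,-0.95,-0.4,-0.3,0,0,0],[0.75,-0.95,-0.4,-0.3,0,0,0],[0.75,-0.95,-0.4,-0.3,0,0,0],[0.75,-0.95,-0.4,-0.3,0,0,0],[0.75,-0.95,-0.4,-0.3,0,0,0],[0.75,-0.95,-0.4,-0.3,0,0,0],[0.75,-0.95,-0.4,-0.3,0,0,0],[0.75,-0.95,-0.4,-0.3,0,0,0]]
  ]
}}

```text
clock: 8.17
ee_pos: [0.3783, 0.0907, 0.2023]
eef_rot: [2.224, 2.217, 0.0]
wrist_force: [0.9, 0.1, 0.5]
finger_gap: 0.0641
grasp_force: 0.0
```

>>> {"fn": "step_arm", "kwargs": {
  "steps": [
    [[0.75,-0.98,0.05,0,0,0,0],[0.75,-0.98,0.05,0,0,0,0],[0.75,-0.98,0.05,0,0,0,0],[0.75,-0.98,0.05,0,0,0,0],[0.75,-0.98,0.05,0,0,0,0],[0.75,-0.98,0.05,0,0,0,0],[0.75,-0.98,0.05,0,0,0,0],[0.75,-0.98,0.05,0,0,0,0]]
  ]
}}

```text
clock: 8.83
ee_pos: [0.3955, -0.2065, 0.2021]
eef_rot: [2.226, 2.212, -0.001]
wrist_force: [-1.3, 2.3, -0.7]
finger_gap: 0.0641
grasp_force: 0.0
```

Run:
```python
from h import *
plan([(.4574,-.384,.1,90),(.4574,-.384,.1,0)])
c=snap("top","t3.png",crop=(120,185,430,255),s=2.5)
snap("scene","s6.png",crop=(170,150,440,345),s=2.9)
```

```text
t 8.83 p [ 0.3955 -0.2065  0.2021] yaw -0.36 F [-1.3  2.3 -0.7] gap 0.0641 gf 0.0
[-0.5894, 0.2095, 0.3424, -0.0001, 0.0006, -0.251] rows 13.0
[-0.5894, 0.2095, 0.3424, 0.0003, 0.0004, -0.001] rows 6.0
```

View pics/s6.png

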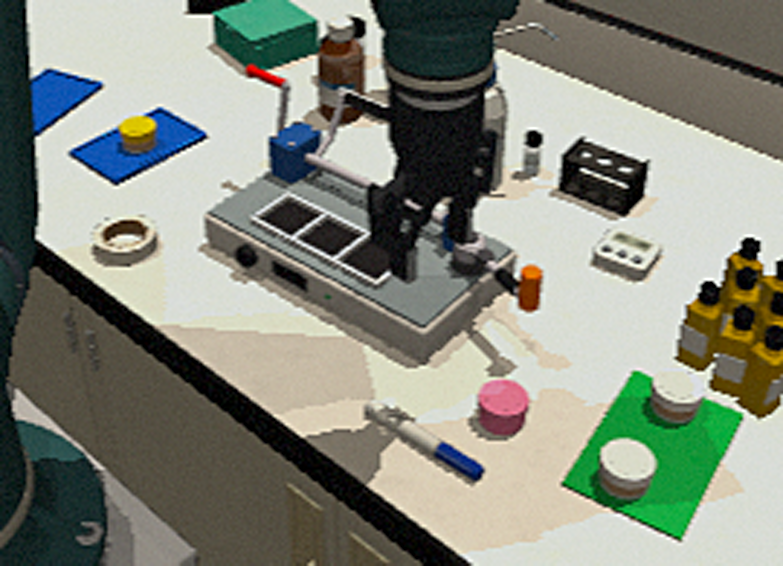

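The yellow dish stands in the middle of the right-hand tray. The white dishes are still at (628,457) and (676,390). I'll go to the near one with the jaws along y first, to centre it.

>>> {"fn": "step_arm", "kwargs": {
  "steps": [
    [[0.8,-0.589,0.21,0.34,0,0,-0.1],[0.8,-0.589,0.21,0.34,0,0,-0.25],[0.8,-0.589,0.21,0.34,0,0,-0.25],[0.8,-0.589,0.21,0.34,0,0,-0.25],[0.8,-0.589,0.21,0.34,0,0,-0.25],[0.8,-0.589,0.21,0.34,0,0,-0.25],[0.8,-0.589,0.21,0.34,0,0,-0.25],[0.8,-0.589,0.21,0.34,0,0,-0.25],[0.8,-0.589,0.21,0.34,0,0,-0.25],[0.8,-0.589,0.21,0.34,0,0,-0.25]]
  ]
}}

```text
clock: 9.77
ee_pos: [0.4584, -0.3758, 0.1001]
eef_rot: [0.492, 3.102, 0.0]
wrist_force: [-0.2, 0.4, 0.8]
finger_gap: 0.0685
grasp_force: 0.0
```

Run:
```python
from h import *
S=lambda u,v,z:pt("scene",170+u/2.9,150+v/2.9,z)
print(S(628,457,.034),S(676,390,.034))
plan([(.4574,-.384,.07,90),(.4574,-.384,.027,90)])
```

```text
[ 0.45658646 -0.38224947  0.034     ] [ 0.55684398 -0.37053823  0.034     ]
t 9.77 p [ 0.4584 -0.3758  0.1001] yaw 71.96 F [-0.2  0.4  0.8] gap 0.0685 gf 0.0
[-0.0053, -0.0271, 0.1004, 0.0, 0.0, -0.0501] rows 3.0
[-0.0052, -0.0271, 0.2438, 0.0, 0.0, -0.0501] rows 3.0
```

>>> {"fn": "step_arm", "kwargs": {
  "steps": [
    [[0.8,-0.005,-0.025,0.05,0,0,-0.05],[0.8,-0.005,-0.025,0.05,0,0,-0.05],[0.8,-0.005,-0.025,0.1,0,0,-0.05],[0.8,-0.005,-0.025,0.2,0,0,-0.05],[0.8,-0.005,-0.025,0.243,0,0,-0.05],[0.4,-0.005,-0.025,0.243,0,0,-0.05],[0.4,-0.005,-0.025,0.243,0,0,-0.05],[0.4,-0.005,-0.025,0.243,0,0,-0.05],[0.4,-0.005,-0.025,0.243,0,0,-0.05],[0.4,-0.005,-0.025,0.243,0,0,-0.05]]
  ],
  "grip_force": 20
}}

```text
clock: 10.6
ee_pos: [0.4574, -0.3852, 0.0276]
eef_rot: [0.013, 3.141, -0.002]
wrist_force: [-0.2, 0.3, -1.1]
finger_gap: 0.0471
grasp_force: 21.6
```

Run:
```python
from h import *
plan([])
```

```text
t 10.6 p [ 0.4574 -0.3852  0.0276] yaw 89.53 F [-0.2  0.3 -1.1] gap 0.0471 gf 21.6
```

>>> {"fn": "step_arm", "kwargs": {
  "steps": [
    [[0.8,0,0,0,0,0,0],[0.8,0,0,0,0,0,0],[0.8,0,0,-0.1,0,0,0],[0.8,0,0,-0.15,0,0,0.237],[0.8,0,0,-0.15,0,0,0.237],[0.8,0,0,-0.15,0,0,0.237],[0.8,0,0,-0.15,0,0,0.237],[0.8,0,0,-0.15,0,0,0.237],[0.8,0,0,-0.15,0,0,0.237],[0.8,0,0,-0.15,0,0,0.237]]
  ]
}}

```text
clock: 11.43
ee_pos: [0.4569, -0.3851, 0.0717]
eef_rot: [1.352, 2.836, -0.0]
wrist_force: [-0.0, 0.6, 0.2]
finger_gap: 0.0684
grasp_force: 0.0
```

Run:
```python
from h import *
plan([(.4574,-.3852,.07,4.3),(.4574,-.3852,.027,4.3)])
```

```text
t 11.43 p [ 0.4569 -0.3851  0.0717] yaw 39.02 F [-0.   0.6  0.2] gap 0.0684 gf 0.0
[-0.0011, 0.0011, 0.0058, 0.0, 0.0, 0.0965] rows 5.0
[-0.0011, 0.0011, 0.1491, 0.0, 0.0, 0.0965] rows 5.0
```

>>> {"fn": "step_arm", "kwargs": {
  "steps": [
    [[0.8,0,0,0,0,0,0.0965],[0.8,0,0,0,0,0,0.0965],[0.8,0,0,0,0,0,0.0965],[0.8,0,0,0,0,0,0.0965],[0.8,0,0,0.07,0,0,0.0965],[0.8,0,0,0.148,0,0,0.0965],[0.4,0,0,0.148,0,0,0.0965],[0.4,0,0,0.148,0,0,0.0965],[0.4,0,0,0.148,0,0,0.0965],[0.4,0,0,0.148,0,0,0.0965]]
  ],
  "grip_force": 30
}}

```text
clock: 12.27
ee_pos: [0.4574, -0.3855, 0.0284]
eef_rot: [2.128, 2.309, -0.0]
wrist_force: [0.2, 0.4, -0.4]
finger_gap: 0.0471
grasp_force: 31.3
```

Run:
```python
from h import *
plan([(.4574,-.385,.16,4.3),(.42,-.15,.16,4.3),(.489,-.0497,.115,4.3)])
```

```text
t 12.27 p [ 0.4574 -0.3855  0.0284] yaw 4.67 F [ 0.2  0.4 -0.4] gap 0.0471 gf 31.3
[0.0012, 0.0006, -0.4388, 0.0001, 0.0002, 0.001] rows 4.0
[0.7921, -0.0599, -0.4398, 0.0001, 0.0002, 0.001] rows 7.0
[1.1068, 0.1965, -0.29, 0.0001, 0.0002, 0.001] rows 9.0
```

>>> {"fn": "step_arm", "kwargs": {
  "steps": [
    [[0.4,0,0,-0.13,0,0,0.001],[0.4,0,0,-0.26,0,0,0.001],[0.4,0,0,-0.39,0,0,0.001],[0.4,0.79,-0.06,-0.44,0,0,0.001],[0.4,0.79,-0.06,-0.44,0,0,0.001],[0.4,0.79,-0.06,-0.44,0,0,0.001],[0.4,0.79,-0.06,-0.44,0,0,0.001],[0.4,0.79,-0.06,-0.44,0,0,0.001],[0.4,0.79,-0.06,-0.44,0,0,0.001],[0.4,0.79,-0.06,-0.44,0,0,0.001]]
  ]
}}

```text
clock: 13.1
ee_pos: [0.4184, -0.1459, 0.1606]
eef_rot: [2.133, 2.306, 0.002]
wrist_force: [1.5, -1.4, -0.4]
finger_gap: 0.0469
grasp_force: 32.0
```

Run:
```python
from h import *
plan([(.489,-.0497,.115,4.3),(.489,-.0497,.09,4.3)])
```

```text
t 13.1 p [ 0.4184 -0.1459  0.1606] yaw 4.48 F [ 1.5 -1.4 -0.4] gap 0.0469 gf 32.0
[0.3013, 0.2595, 0.1524, 0.0001, -0.0001, 0.0005] rows 4.0
[0.3012, 0.2594, 0.2357, 0.0001, -0.0001, 0.0005] rows 4.0
```

>>> {"fn": "step_arm", "kwargs": {
  "steps": [
    [[0.4,0.31,0.25,0.152,0,0,0],[0.4,0.31,0.25,0.152,0,0,0],[0.4,0.31,0.25,0.152,0,0,0],[0.4,0.31,0.25,0.152,0,0,0],[0.4,0.31,0.25,0.22,0,0,0],[0.4,0.31,0.25,0.22,0,0,0],[0.4,0.31,0.25,0.22,0,0,0],[0.4,0.31,0.25,0.22,0,0,0]]
  ]
}}

```text
clock: 13.77
ee_pos: [0.4879, -0.0525, 0.0942]
eef_rot: [2.137, 2.302, 0.001]
wrist_force: [0.1, -0.9, -1.6]
finger_gap: 0.0471
grasp_force: 32.0
```

Run:
```python
from h import *
plan([(.489,-.0497,.0745,4.3)])
snap("scene","s7.png",crop=(250,180,370,260),s=6.5)
```

```text
t 13.77 p [ 0.4879 -0.0525  0.0942] yaw 4.25 F [ 0.1 -0.9 -1.6] gap 0.0471 gf 32.0
[0.0089, 0.0043, 0.0656, 0.0001, 0.0001, -0.0001] rows 1.0
```

View pics/s7.png

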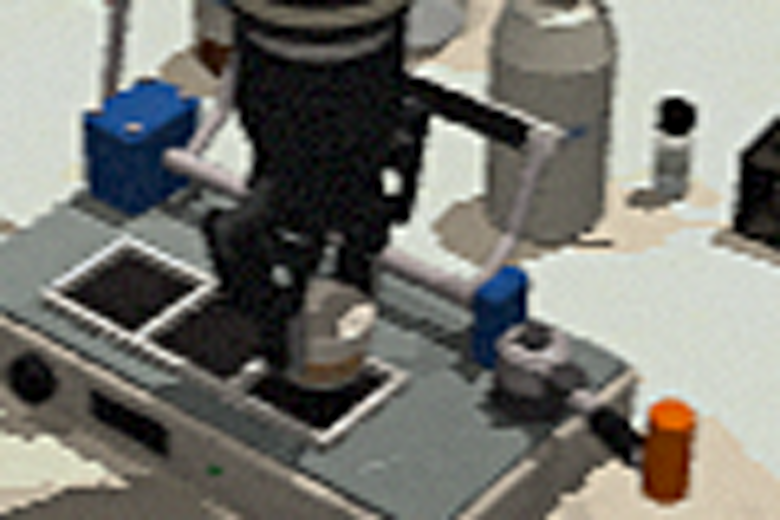

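The dish hangs over the right-hand pocket, its base near (333,375) and the pocket centre near (328,393). I'll lower it while watching the force.

>>> {"fn": "step_arm", "kwargs": {
  "steps": [
    [[0.4,0.008,0.004,0.0,0,0,0],[0.4,0.008,0.004,0.02,0,0,0],[0.4,0.008,0.004,0.04,0,0,0],[0.4,0.008,0.004,0.052,0,0,0],[0.4,0.008,0.004,0.064,0,0,0],[0.4,0.008,0.004,0.064,0,0,0]]
  ]
}}

```text
clock: 14.32
ee_pos: [0.4882, -0.0494, 0.0731]
eef_rot: [-2.136, -2.302, 0.001]
wrist_force: [-1.1, -0.0, -1.5]
finger_gap: 0.0471
grasp_force: 32.0
```

Run:
```python
from h import *
plan([(.489,-.0497,.0745,4.3)])
```

```text
t 14.32 p [ 0.4882 -0.0494  0.0731] yaw 4.28 F [-1.1 -0.  -1.5] gap 0.0471 gf 32.0
[-0.0013, 0.0026, -0.0048, -0.0002, -0.0001, -0.0001] rows 1.0
```

>>> {"fn": "step_arm", "kwargs": {
  "steps": [
    [[0.68,0,0,0,0,0,0],[0.68,0,0,0,0,0,0],[0.68,0,0,-0.1,0,0,0],[0.68,0,0,-0.22,0,0,0],[0.68,0,0,-0.34,0,0,0],[0.68,-0.3,-0.25,-0.4,0,0,0],[0.68,-0.3,-0.25,-0.4,0,0,0],[0.68,-0.3,-0.25,-0.4,0,0,0],[0.68,-0.3,-0.25,-0.4,0,0,0]]
  ]
}}

```text
clock: 15.07
ee_pos: [0.4185, -0.1484, 0.1953]
eef_rot: [2.14, 2.297, -0.001]
wrist_force: [0.6, 0.9, 0.6]
finger_gap: 0.058
grasp_force: 0.0
```

Run:
```python
from h import *
for u,v in((558,262),(590,267),(575,264)): print(pt("top",u/1.42,v/1.42,.09).round(3),pt("top",u/1.42,v/1.42,.05).round(3))
S=lambda u,v,z:pt("scene",190+u/3.2,160+v/3.2,z)
for u,v in((770,415),(690,365),(735,385)): print(S(u,v,0).round(3))
plan([(.562,-.369,.16,90)])
c=snap("scene","s8.png",crop=(230,150,450,315),s=3.6); snap("top","t4.png")
```

```text
[ 0.634 -0.339  0.09 ] [ 0.638 -0.348  0.05 ]
[ 0.622 -0.416  0.09 ] [ 0.625 -0.428  0.05 ]
[ 0.629 -0.38   0.09 ] [ 0.633 -0.39   0.05 ]
[ 0.625 -0.423  0.   ]
[ 0.632 -0.34   0.   ]
[ 0.637 -0.383  0.   ]
t 15.07 p [ 0.4185 -0.1484  0.1953] yaw 4.07 F [0.6 0.9 0.6] gap 0.058 gf 0.0
[-0.7672, 0.4249, 0.1197, -0.0001, 0.0004, -0.2387] rows 13.0
```

View pics/s8.png

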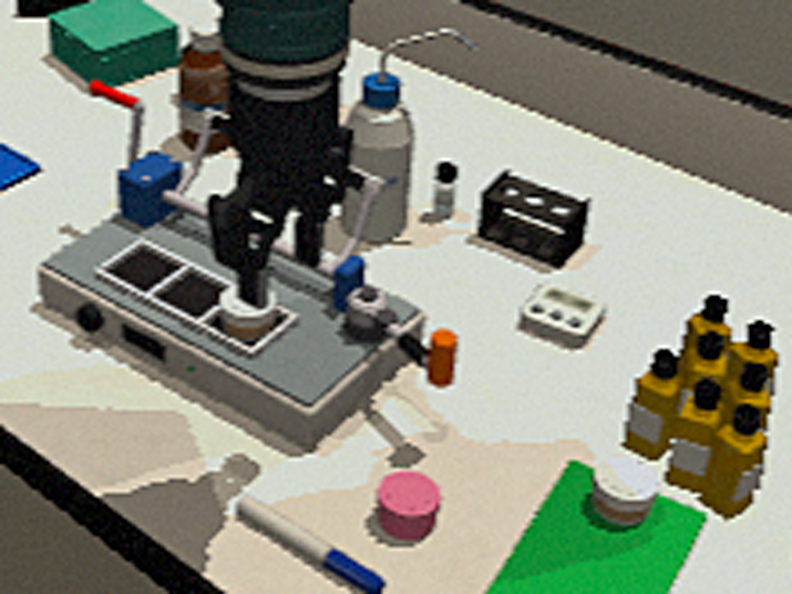

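The first dish sits in the right-hand pocket. The second has its lid at (624,480), and the bottles stand about 50 mm behind it.

Run:
```python
from h import *
print(pt("scene",230+624/3.6,150+480/3.6,.034).round(4))
im=cv2.imread("pics/t4.png")[192:222,384:416]; g=cv2.resize(im,None,fx=5,fy=5,interpolation=cv2.INTER_CUBIC)
h=cv2.cvtColor(g,cv2.COLOR_BGR2HSV); m=((h[...,1]<70)&(h[...,2]>110)).astype(np.uint8)
n,l,s,c=cv2.connectedComponentsWithStats(m)
for i in range(1,n):
    if s[i,4]>500: print(s[i],c[i],pt("top",384+c[i][0]/5,192+c[i][1]/5,.034).round(4))
plan([(.562,-.369,.12,90)])
```

```text
[ 0.5611 -0.3687  0.034 ]
[   0    0  160  140 9605] [81.92316502 43.21874024] [ 0.5821 -0.3778  0.034 ]
t 15.17 p [ 0.4203 -0.1457  0.1944] yaw 4.13 F [ 0.3  1.1 -0.3] gap 0.0576 gf 0.0
[-0.7761, 0.4172, 0.249, 0.0001, 0.0002, -0.2385] rows 12.0
```

>>> {"fn": "step_arm", "kwargs": {
  "steps": [
    [[0.8,-0.767,0.2,0.1,0,0,-0.2387],[0.8,-0.767,0.425,0.12,0,0,-0.2387],[0.8,-0.767,0.425,0.12,0,0,-0.2387],[0.8,-0.767,0.425,0.12,0,0,-0.2387],[0.8,-0.767,0.425,0.12,0,0,-0.2387],[0.8,-0.767,0.425,0.12,0,0,-0.2387],[0.8,-0.767,0.425,0.12,0,0,-0.2387],[0.8,-0.767,0.425,0.12,0,0,-0.2387],[0.8,-0.767,0.425,0.12,0,0,-0.2387],[0.8,-0.767,0.425,0.12,0,0,-0.2387]]
  ]
}}

```text
clock: 16.0
ee_pos: [0.5661, -0.3637, 0.1569]
eef_rot: [-0.374, -3.118, -0.001]
wrist_force: [-0.2, -0.3, 0.1]
finger_gap: 0.0686
grasp_force: 0.0
```

Run:
```python
from h import *
plan([(.561,-.369,.07,90),(.561,-.369,.027,90)])
```

```text
t 16.0 p [ 0.5661 -0.3637  0.1569] yaw 76.31 F [-0.2 -0.3  0.1] gap 0.0686 gf 0.0
[0.0122, -0.0214, 0.2896, 0.0001, -0.0001, -0.038] rows 3.0
[0.0121, -0.0215, 0.4329, 0.0001, -0.0001, -0.038] rows 4.0
```

>>> {"fn": "step_arm", "kwargs": {
  "steps": [
    [[0.8,0.012,-0.02,0.05,0,0,-0.038],[0.8,0.012,-0.02,0.16,0,0,-0.038],[0.8,0.012,-0.02,0.25,0,0,-0.038],[0.8,0.012,-0.02,0.34,0,0,-0.038],[0.8,0.012,-0.02,0.433,0,0,-0.038],[0.8,0.012,-0.02,0.433,0,0,-0.038],[0.4,0.012,-0.02,0.433,0,0,-0.038],[0.4,0.012,-0.02,0.433,0,0,-0.038],[0.4,0.012,-0.02,0.433,0,0,-0.038],[0.4,0.012,-0.02,0.433,0,0,-0.038]]
  ],
  "grip_force": 20
}}

```text
clock: 16.83
ee_pos: [0.5608, -0.37, 0.0297]
eef_rot: [0.012, 3.14, -0.002]
wrist_force: [-0.6, 0.5, -0.6]
finger_gap: 0.0473
grasp_force: 20.7
```

Run:
```python
from h import *
plan([])
```

```text
t 16.83 p [ 0.5608 -0.37    0.0297] yaw 89.58 F [-0.6  0.5 -0.6] gap 0.0473 gf 20.7
```

>>> {"fn": "step_arm", "kwargs": {
  "steps": [
    [[0.7,0,0,0,0,0,0],[0.7,0,0,0,0,0,0],[0.7,0,0,-0.13,0,0,0],[0.7,0,0,-0.26,0,0,0.237],[0.7,0,0,-0.3,0,0,0.237],[0.7,0,0,-0.3,0,0,0.237],[0.7,0,0,-0.3,0,0,0.237],[0.7,0,0,-0.3,0,0,0.237],[0.7,0,0,-0.3,0,0,0.237],[0.7,0,0,-0.3,0,0,0.237]]
  ]
}}

```text
clock: 17.67
ee_pos: [0.56, -0.3698, 0.1184]
eef_rot: [1.351, 2.836, -0.0]
wrist_force: [0.1, -0.2, 0.3]
finger_gap: 0.0601
grasp_force: 0.0
```

Run:
```python
from h import *
plan([(.5605,-.37,.08,4.3),(.5605,-.37,.0275,4.3)])
```

```text
t 17.67 p [ 0.56   -0.3698  0.1184] yaw 39.07 F [ 0.1 -0.2  0.3] gap 0.0601 gf 0.0
[-0.0016, 0.0008, 0.1281, 0.0, 0.0001, 0.0966] rows 5.0
[-0.0015, 0.0008, 0.3031, 0.0, 0.0001, 0.0966] rows 5.0
```

>>> {"fn": "step_arm", "kwargs": {
  "steps": [
    [[0.7,0,0,0,0,0,0.0966],[0.7,0,0,0,0,0,0.0966],[0.7,0,0,0,0,0,0.0966],[0.7,0,0,0,0,0,0.0966],[0.7,0,0,0.06,0,0,0.0966],[0.7,0,0,0.13,0,0,0.0966],[0.7,0,0,0.2,0,0,0.0966],[0.7,0,0,0.27,0,0,0.0966],[0.7,0,0,0.302,0,0,0.0966],[0.7,0,0,0.302,0,0,0.0966]]
  ],
  "grip_force": 30
}}

```text
clock: 18.5
ee_pos: [0.5591, -0.3691, 0.0257]
eef_rot: [-2.128, -2.307, 0.0]
wrist_force: [-0.0, 0.3, -0.5]
finger_gap: 0.0597
grasp_force: 0.0
```

>>> {"fn": "step_arm", "kwargs": {
  "steps": [
    [[0.4,0,0,0,0,0,0],[0.4,0,0,0,0,0,0],[0.4,0,0,0,0,0,0],[0.4,0,0,0,0,0,0],[0.4,0,0,-0.13,0,0,0],[0.4,0,0,-0.26,0,0,0],[0.4,0,0,-0.39,0,0,0],[0.4,0,-0.2,-0.44,0,0,0],[0.4,0,-0.4,-0.44,0,0,0],[0.4,0,-0.4,-0.44,0,0,0]]
  ]
}}

```text
clock: 19.33
ee_pos: [0.4393, -0.3797, 0.1609]
eef_rot: [2.127, 2.309, -0.001]
wrist_force: [0.9, -0.1, -0.8]
finger_gap: 0.0468
grasp_force: 31.7
```

Run:
```python
from h import *
plan([(.41,-.09,.16,4.3)])
```

```text
t 19.33 p [ 0.4393 -0.3797  0.1609] yaw 4.7 F [ 0.9 -0.1 -0.8] gap 0.0468 gf 31.7
[0.9706, -0.0184, 0.0005, 0.0002, 0.0004, 0.0011] rows 7.0
```

>>> {"fn": "step_arm", "kwargs": {
  "steps": [
    [[0.4,0.97,-0.018,0,0,0,0.001],[0.4,0.97,-0.018,0,0,0,0.001],[0.4,0.97,-0.018,0,0,0,0.001],[0.4,0.97,-0.018,0,0,0,0.001],[0.4,0.97,-0.018,0,0,0,0.001],[0.4,0.97,-0.018,0,0,0,0.001],[0.4,0.97,-0.018,0,0,0,0.001],[0.4,0.97,-0.018,0,0,0,0.001],[0.4,0.97,-0.018,0,0,0,0.001]]
  ]
}}

```text
clock: 20.08
ee_pos: [0.4114, -0.0883, 0.1602]
eef_rot: [2.132, 2.306, 0.001]
wrist_force: [0.7, -1.2, -1.1]
finger_gap: 0.0467
grasp_force: 31.7
```

Run:
```python
from h import *
plan([(.485,.009,.12,4.3)])
```

```text
t 20.08 p [ 0.4114 -0.0883  0.1602] yaw 4.49 F [ 0.7 -1.2 -1.1] gap 0.0467 gf 31.7
[0.3041, 0.2699, 0.134, 0.0002, 0.0001, 0.0005] rows 4.0
```

>>> {"fn": "step_arm", "kwargs": {
  "steps": [
    [[0.4,0.304,0.27,0.134,0,0,0.0005],[0.4,0.304,0.27,0.134,0,0,0.0005],[0.4,0.304,0.27,0.134,0,0,0.0005],[0.4,0.304,0.27,0.134,0,0,0.0005],[0.4,0.304,0.27,0.134,0,0,0.0005],[0.4,0.304,0.27,0.22,0,0,0.0005],[0.4,0.304,0.27,0.22,0,0,0.0005],[0.4,0.304,0.27,0.22,0,0,0.0005],[0.4,0.304,0.27,0.22,0,0,0.0005]]
  ]
}}

```text
clock: 20.83
ee_pos: [0.4854, 0.0061, 0.0944]
eef_rot: [2.142, 2.298, 0.0]
wrist_force: [0.4, 0.3, 0.0]
finger_gap: 0.0471
grasp_force: 31.7
```

Run:
```python
from h import *
plan([(.485,.009,.0735,4.3)])
```

```text
t 20.83 p [0.4854 0.0061 0.0944] yaw 4.02 F [0.4 0.3 0. ] gap 0.0471 gf 31.7
[0.0098, -0.0008, 0.0697, 0.0001, 0.0, -0.0008] rows 1.0
```

>>> {"fn": "step_arm", "kwargs": {
  "steps": [
    [[0.4,0.0098,-0.001,0.0,0,0,0],[0.4,0.0098,-0.001,0.02,0,0,0],[0.4,0.0098,-0.001,0.04,0,0,0],[0.4,0.0098,-0.001,0.052,0,0,0],[0.4,0.0098,-0.001,0.066,0,0,0],[0.4,0.0098,-0.001,0.066,0,0,0]]
  ]
}}

```text
clock: 21.33
ee_pos: [0.4846, 0.0101, 0.0731]
eef_rot: [-2.14, -2.3, 0.001]
wrist_force: [0.1, -0.3, -0.4]
finger_gap: 0.0467
grasp_force: 33.4
```

Run:
```python
from h import *
plan([(.485,.009,.0735,4.3)])
```

```text
t 21.33 p [0.4846 0.0101 0.0731] yaw 4.12 F [ 0.1 -0.3 -0.4] gap 0.0467 gf 33.4
[-0.0038, 0.0011, -0.0015, -0.0001, 0.0, -0.0005] rows 1.0
```

Seated without force. I'll release, lift, go back towards the robot and look.

>>> {"fn": "step_arm", "kwargs": {
  "steps": [
    [[0.7,0,0,0,0,0,0],[0.7,0,0,0,0,0,0],[0.7,0,0,-0.1,0,0,0],[0.7,0,0,-0.22,0,0,0],[0.7,0,0,-0.34,0,0,0],[0.4,0.4,-0.2,-0.4,0,0,0],[0.4,0.55,-0.1,-0.45,0,0,0],[0.4,0.55,-0.1,-0.45,0,0,0],[0.4,0.55,-0.1,-0.45,0,0,0],[0.4,0.55,-0.1,-0.45,0,0,0]]
  ]
}}

```text
clock: 22.17
ee_pos: [0.4422, 0.1771, 0.21]
eef_rot: [2.136, 2.304, 0.004]
wrist_force: [0.0, -0.6, -0.4]
finger_gap: 0.0342
grasp_force: 0.0
```

Run:
```python
from h import *
plan([(.567,.1965,.22,4.3),(.567,.1965,.148,4.3)])
c=ctrl.read_camera("scene"); t=ctrl.read_camera("top")
a=cv2.resize(c["color"][140:320,170:450],None,fx=2.8,fy=2.8,interpolation=cv2.INTER_CUBIC)
b=cv2.resize(t["color"][200:240,160:430],(784,116),interpolation=cv2.INTER_CUBIC)
cv2.imwrite("pics/m1.png",np.vstack([a[:480],b])[:,:,::-1])
```

```text
t 22.17 p [0.4422 0.1771 0.21  ] yaw 4.33 F [ 0.  -0.6 -0.4] gap 0.0342 gf 0.0
[0.0331, 0.4198, -0.0324, 0.0003, -0.0002, 0.0001] rows 4.0
[0.0327, 0.4193, 0.2076, 0.0003, -0.0002, 0.0001] rows 4.0
```

View pics/m1.png

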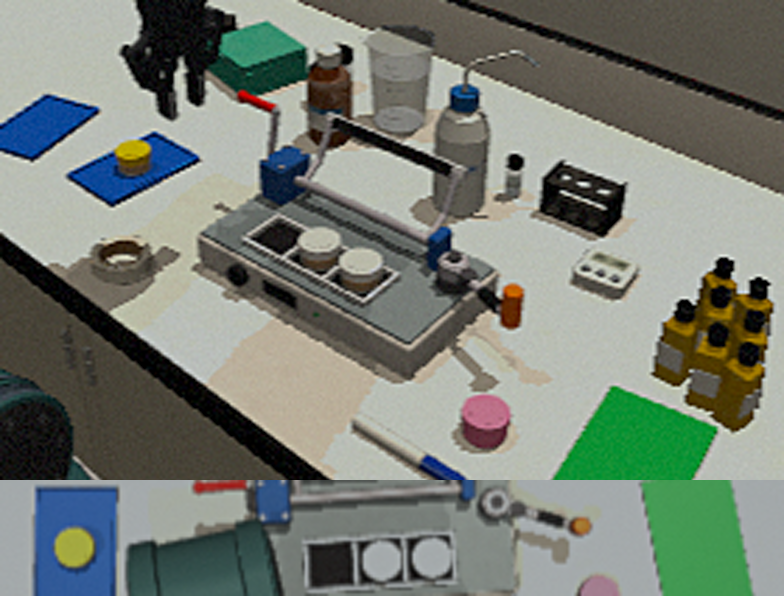

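Both white dishes sit in the middle and right pockets, the yellow one is in the tray and the mat is empty. Next I'll lower the lever.

>>> {"fn": "step_arm", "kwargs": {
  "steps": [
    [[0.4,0.033,0.2,-0.05,0,0,0],[0.4,0.033,0.424,-0.03,0,0,0],[0.4,0.033,0.424,-0.03,0,0,0],[0.4,0.033,0.424,-0.03,0,0,0],[0.4,0.033,0.424,-0.03,0,0,0],[0.4,0.033,0.424,-0.03,0,0,0],[0.4,0.033,0.424,-0.03,0,0,0]]
  ]
}}

```text
clock: 22.85
ee_pos: [0.5683, 0.1906, 0.2176]
eef_rot: [-2.141, -2.299, 0.001]
wrist_force: [-0.9, 0.1, 0.9]
finger_gap: 0.0343
grasp_force: 0.0
```

Run:
```python
from h import *
plan([(.568,.1965,.148,4.3)])
```

```text
t 22.85 p [0.5683 0.1906 0.2176] yaw 4.07 F [-0.9  0.1  0.9] gap 0.0343 gf 0.0
[0.0196, 0.0004, 0.232, -0.0001, 0.0, -0.0006] rows 2.0
```

>>> {"fn": "step_arm", "kwargs": {
  "steps": [
    [[0.4,0.018,0,0.08,0,0,0],[0.4,0.018,0,0.16,0,0,0],[0.4,0.018,0,0.23,0,0,0],[0.4,0.018,0,0.23,0,0,0],[0,0.018,0,0.23,0,0,0],[0,0.018,0,0.23,0,0,0],[0,0.018,0,0.23,0,0,0],[0,0.018,0,0.23,0,0,0]]
  ],
  "grip_force": 40
}}

```text
clock: 23.52
ee_pos: [0.5681, 0.1968, 0.1502]
eef_rot: [-2.14, -2.3, 0.0]
wrist_force: [-8.2, -0.6, 3.0]
finger_gap: 0.0107
grasp_force: 39.0
```

Run:
```python
from h import *
plan([])
```

```text
t 23.52 p [0.5681 0.1968 0.1502] yaw 4.11 F [-8.2 -0.6  3. ] gap 0.0107 gf 39.0
```

>>> {"fn": "step_arm", "kwargs": {
  "steps": [
    [[0,0,-0.059,-0.005,0,0,0],[0,0,-0.108,0.002,0,0,0],[0,0,-0.155,0.018,0,0,0],[0,0,-0.197,0.042,0,0,0],[0,0,-0.234,0.075,0,0,0],[0,0,-0.263,0.115,0,0,0],[0,0,-0.284,0.159,0,0,0],[0,0,-0.296,0.207,0,0,0],[0,0,-0.298,0.256,0,0,0],[0,0,-0.291,0.305,0,0,0]]
  ]
}}

```text
clock: 24.35
ee_pos: [0.4785, 0.1907, 0.0576]
eef_rot: [-2.137, -2.298, 0.004]
wrist_force: [-15.6, 1.5, 7.0]
finger_gap: 0.0104
grasp_force: 48.8
```

Run:
```python
from h import *
plan([])
```

```text
t 24.35 p [0.4785 0.1907 0.0576] yaw 4.15 F [-15.6   1.5   7. ] gap 0.0104 gf 48.8
```

>>> {"fn": "step_arm", "kwargs": {
  "steps": [
    [[0,0,0.004,0.008,0,0,0],[0,0,0.008,0.015,0,0,0],[0,0,0.008,0.02,0,0,0],[0,0,0.008,0.02,0,0,0]]
  ]
}}

```text
clock: 24.68
ee_pos: [0.4799, 0.1908, 0.0508]
eef_rot: [-2.136, -2.296, 0.008]
wrist_force: [-19.6, 3.1, -6.9]
finger_gap: 0.0103
grasp_force: 48.4
```

Run:
```python
from h import *
plan([])
```

```text
t 24.68 p [0.4799 0.1908 0.0508] yaw 4.15 F [-19.6   3.1  -6.9] gap 0.0103 gf 48.4
```

>>> {"fn": "step_arm", "kwargs": {
  "steps": [
    [[0.4,0,0,0,0,0,0],[0.4,0,0,0,0,0,0],[0.4,0,0,0,0,0,0],[0.4,0,0,-0.1,0,0,0],[0.4,0,0,-0.22,0,0,0],[0.4,0,0,-0.35,0,0,0],[0.4,0,-0.2,-0.5,0,0,0],[0.4,0,-0.2,-0.5,0,0,0],[0.4,0,-0.2,-0.5,0,0,0]]
  ]
}}

```text
clock: 25.43
ee_pos: [0.4224, 0.1866, 0.2058]
eef_rot: [2.138, 2.298, 0.007]
wrist_force: [0.7, -0.1, 1.5]
finger_gap: 0.0343
grasp_force: 0.0
```

Run:
```python
from h import *
plan([])
snap("scene","s9.png",crop=(190,160,440,345),s=3.2);snap("top","t9.png",crop=(225,185,385,255),s=5)
def red(f,roi):
    h=cv2.cvtColor(cv2.imread("pics/"+f),cv2.COLOR_BGR2HSV)[roi]
    m=((h[...,0]<6)|(h[...,0]>174))&(h[...,1]>150)&(h[...,2]>70); y,x=np.nonzero(m); return x.mean(),y.mean(),m.sum()
for f in("s1.png","s9.png"): print(red(f,np.s_[100:220,100:260]))
for f in("t1.png","t9.png"): print(red(f,np.s_[:300,0:180]))
# rail crop difference between start and now (scene)
```

```text
t 25.43 p [0.4224 0.1866 0.2058] yaw 4.15 F [ 0.7 -0.1  1.5] gap 0.0343 gf 0.0
(np.float64(75.21173469387755), np.float64(57.82397959183673), np.int64(392))
(np.float64(75.31), np.float64(57.77), np.int64(400))
(np.float64(68.74788135593221), np.float64(220.98411016949152), np.int64(944))
(np.float64(nan), np.float64(nan), np.int64(0))<stdin>:6: RuntimeWarning: Mean of empty slice.
  ret = ret.dtype.type(ret / rcount)
```

The handle is exactly where it was at the start, so the lever is down. Now to locate the wrench.

```bash
python3 - <<'E'
from h import *
def tri(a,b):
    P=[np.load(f"cal_{n}.npz")["K"]@np.c_[np.load(f"cal_{n}.npz")["R"],np.load(f"cal_{n}.npz")["t"]] for n in("top","scene")]
    X=cv2.triangulatePoints(P[0],P[1],np.array(a,float),np.array(b,float)).ravel(); return (X[:3]/X[3]).round(4)
t=lambda u,v:(225+u/5,185+v/5); s=lambda u,v:(190+u/3.2,160+v/3.2)
h=cv2.cvtColor(cv2.imread("pics/t9.png"),cv2.COLOR_BGR2HSV); m=(h[...,0]>5)&(h[...,0]<18)&(h[...,1]>150)&(h[...,2]>110); m[:, :600]=0; y,x=np.nonzero(m); print(x.mean(),y.mean(),x.min(),x.max(),y.min(),y.max())
h=cv2.cvtColor(cv2.imread("pics/s9.png"),cv2.COLOR_BGR2HSV); m=(h[...,0]>4)&(h[...,0]<14)&(h[...,1]>170)&(h[...,2]>60); m[:, :480]=0;m[:,560:]=0; yy,xx=np.nonzero(m); print(xx.min(),xx.max(),yy.min(),yy.max())
print(tri(t(675,154),s(522,268)),tri(t(529,114),s(455,229)))
plan([])
E
cd pics; python3 -c "
import cv2,numpy as np
a=cv2.imread('s9.png')[180:340,380:600];b=cv2.imread('t9.png')[40:210,480:720]
cv2.imwrite('w.png',np.vstack([cv2.resize(a,(412,300)),cv2.resize(b,(412,292))]))"
```

```text
675.1333333333333 154.24848484848485 662 689 141 167
509 533 262 310
[ 0.525  -0.2208  0.1112] [ 0.5533 -0.1252  0.0876]
t 25.53 p [0.4248 0.1867 0.2028] yaw 4.13 F [ 0.6 -0.   0.5] gap 0.0339 gf 0.0
```

View pics/w.png

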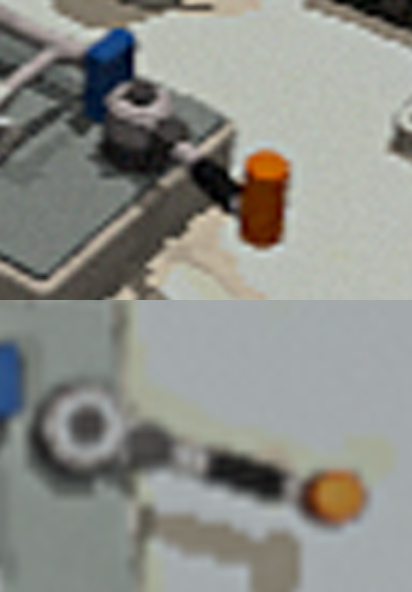

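The wrench's orange grip top is at about z 0.11 and the screw head at about (0.553, -0.125). I'll go over the grip.

>>> {"fn": "step_arm", "kwargs": {
  "steps": [
    [[0.45,-0.98,0.0,0,0,0,0.0],[0.45,-0.98,0.0,0,0,0,0.0],[0.45,-0.98,0.0,0,0,0,0.0],[0.45,-0.98,0.0,0,0,0,0.0],[0.45,-0.98,0.0,0,0,0,0.0],[0.45,-0.98,0.0,0,0,0,0.0],[0.45,-0.98,0.0,0,0,0,0.0],[0.45,-0.98,0.0,0,0,0,0.0]]
  ]
}}

```text
clock: 26.2
ee_pos: [0.4466, -0.1131, 0.2005]
eef_rot: [2.146, 2.293, -0.001]
wrist_force: [0.2, 0.6, -0.7]
finger_gap: 0.0384
grasp_force: 0.0
```

Run:
```python
from h import *
plan([(.525,-.221,.16,0)])
```

```text
t 26.2 p [ 0.4466 -0.1131  0.2005] yaw 3.8 F [ 0.2  0.6 -0.7] gap 0.0384 gf 0.0
[-0.3761, 0.2369, 0.1357, 0.0001, 0.0003, 0.0106] rows 4.0
```

>>> {"fn": "step_arm", "kwargs": {
  "steps": [
    [[0.48,-0.376,0.237,0.136,0,0,0.0106],[0.48,-0.376,0.237,0.136,0,0,0.0106],[0.48,-0.376,0.237,0.136,0,0,0.0106],[0.48,-0.376,0.237,0.136,0,0,0.0106],[0.48,-0.376,0.237,0.136,0,0,0.0106],[0.48,-0.376,0.237,0.136,0,0,0.0106],[0.48,-0.376,0.237,0.136,0,0,0.0106]]
  ]
}}

```text
clock: 26.78
ee_pos: [0.5242, -0.2137, 0.1601]
eef_rot: [-2.215, -2.227, 0.0]
wrist_force: [-0.0, -0.1, -0.0]
finger_gap: 0.0412
grasp_force: 0.0
```

Run:
```python
from h import *
plan([(.525,-.221,.094,0)])
```

```text
t 26.78 p [ 0.5242 -0.2137  0.1601] yaw 0.3 F [-0.  -0.1 -0. ] gap 0.0412 gf 0.0
[-0.0244, 0.0027, 0.2204, -0.0001, -0.0001, 0.0008] rows 2.0
```

>>> {"fn": "step_arm", "kwargs": {
  "steps": [
    [[0.48,-0.022,0.002,0.0,0,0,0],[0.48,-0.022,0.002,0.0,0,0,0],[0.48,-0.022,0.002,0.07,0,0,0],[0.48,-0.022,0.002,0.14,0,0,0],[0.48,-0.022,0.002,0.22,0,0,0],[0.48,-0.022,0.002,0.22,0,0,0]]
  ]
}}

```text
clock: 27.28
ee_pos: [0.5233, -0.2195, 0.0913]
eef_rot: [-2.212, -2.224, 0.002]
wrist_force: [-1.1, 0.8, -0.4]
finger_gap: 0.0411
grasp_force: 0.0
```

Run:
```python
from h import *
plan([(.525,-.221,.094,0)])
```

```text
t 27.28 p [ 0.5233 -0.2195  0.0913] yaw 0.31 F [-1.1  0.8 -0.4] gap 0.0411 gf 0.0
[-0.005, 0.0057, -0.0091, -0.0006, -0.0004, 0.0009] rows 1.0
```

>>> {"fn": "step_arm", "kwargs": {
  "steps": [
    [[0.1,-0.003,0.003,-0.005,0,0,0],[0.1,-0.003,0.003,-0.005,0,0,0],[0.1,-0.003,0.003,-0.005,0,0,0],[0.1,-0.003,0.003,-0.005,0,0,0],[0.1,-0.003,0.003,-0.005,0,0,0]]
  ],
  "grip_force": 30
}}

```text
clock: 27.7
ee_pos: [0.5264, -0.222, 0.0969]
eef_rot: [2.215, 2.226, 0.0]
wrist_force: [-1.9, -1.9, 4.2]
finger_gap: 0.0206
grasp_force: 31.4
```

```bash
cat >> h.py <<'E'
S=np.array([.553,-.1245])
def arc(angs):
    s=ctrl.sense(); p=s["ee_pos"]; M=Rn.from_rotvec(s["eef_rot"]).as_matrix()
    v=p[:2]-S; th=np.degrees(np.arctan2(v[1],v[0])); r=np.linalg.norm(v); F=s["wrist_force"]
    tg=np.array([np.sin(np.radians(th)),-np.cos(np.radians(th))]); tot=(-106.2-th)%360
    if tot>180: tot-=360
    print("t",round(float(s["clock"]),2),"p",p.round(4),"r",round(r,4),"turned deg",round(tot,2),"Ft",round(float(F[:2]@tg),1),"Fr",round(float(F[:2]@v/r),1),"Fz",round(float(F[2]),1),"gap",round(float(s["finger_gap"]),4),"j6",round(float(s["joint_pos"][5]),2))
    for a in angs:
        b=np.radians(th-a); q=S+r*np.array([np.cos(b),np.sin(b)])
        d=M.T@np.r_[q-p[:2],0]/.3; print([round(x,3) for x in d.tolist()],"turn",round(a/360,4))
E
python3 - <<'E'
from h import *
arc(range(5,55,5))
E
```

```text
t 27.7 p [ 0.5264 -0.222   0.0969] r 0.1011 turned deg -0.92 Ft 1.3 Fr 2.4 Fz 4.2 gap 0.0206 j6 1.02
[0.009, -0.028, -0.0] turn 0.0139
[0.021, -0.055, -0.0] turn 0.0278
[0.034, -0.081, -0.0] turn 0.0417
[0.051, -0.106, -0.0] turn 0.0556
[0.069, -0.129, -0.0] turn 0.0694
[0.089, -0.15, -0.0] turn 0.0833
[0.111, -0.17, -0.0] turn 0.0972
[0.134, -0.188, -0.0] turn 0.1111
[0.159, -0.203, -0.0] turn 0.125
[0.185, -0.216, -0.001] turn 0.1389
```

>>> {"fn": "step_arm", "kwargs": {
  "steps": [
    [[0.1,0.009,-0.028,0,0,0,0.0139],[0.1,0.021,-0.055,0,0,0,0.0278],[0.1,0.034,-0.081,0,0,0,0.0417],[0.1,0.051,-0.106,0,0,0,0.0556],[0.1,0.069,-0.129,0,0,0,0.0694],[0.1,0.089,-0.15,0,0,0,0.0833],[0.1,0.111,-0.17,0,0,0,0.0972],[0.1,0.134,-0.188,0,0,0,0.1111]]
  ]
}}

```text
clock: 28.37
ee_pos: [0.4707, -0.1817, 0.0968]
eef_rot: [2.845, 1.328, 0.005]
wrist_force: [9.3, 4.3, 0.0]
finger_gap: 0.0209
grasp_force: 31.0
```

Run:
```python
from h import *
arc(range(3,30,3))
```

```text
t 28.37 p [ 0.4707 -0.1817  0.0968] r 0.1002 turned deg 39.0 Ft -1.8 Fr -10.0 Fz 0.0 gap 0.0209 j6 1.74
[0.005, -0.017, -0.0] turn 0.0083
[0.011, -0.033, -0.0] turn 0.0167
[0.018, -0.049, -0.0] turn 0.025
[0.025, -0.065, -0.0] turn 0.0333
[0.034, -0.08, -0.0] turn 0.0417
[0.043, -0.095, -0.0] turn 0.05
[0.053, -0.11, -0.0] turn 0.0583
[0.064, -0.124, -0.0] turn 0.0667
[0.075, -0.137, -0.0] turn 0.075
```

>>> {"fn": "step_arm", "kwargs": {
  "steps": [
    [[0.1,0.008,-0.017,0,0,0,0.0083],[0.1,0.015,-0.032,0,0,0,0.0167],[0.1,0.022,-0.048,0,0,0,0.025],[0.1,0.03,-0.064,0,0,0,0.0333],[0.1,0.039,-0.079,0,0,0,0.0417],[0.1,0.048,-0.094,0,0,0,0.05],[0.1,0.058,-0.108,0,0,0,0.0583],[0.1,0.069,-0.122,0,0,0,0.0667]]
  ]
}}

```text
clock: 29.03
ee_pos: [0.4559, -0.1444, 0.0971]
eef_rot: [3.055, 0.708, 0.003]
wrist_force: [2.9, -16.3, 2.0]
finger_gap: 0.0207
grasp_force: 31.2
```

Run:
```python
from h import *
arc(range(1,11))
```

```text
t 29.03 p [ 0.4559 -0.1444  0.0971] r 0.0991 turned deg 62.22 Ft -16.5 Fr 0.4 Fz 2.0 gap 0.0207 j6 2.21
[0.001, -0.006, -0.0] turn 0.0028
[0.003, -0.011, -0.0] turn 0.0056
[0.005, -0.017, -0.0] turn 0.0083
[0.007, -0.022, -0.0] turn 0.0111
[0.008, -0.028, -0.0] turn 0.0139
[0.01, -0.033, -0.0] turn 0.0167
[0.012, -0.038, -0.0] turn 0.0194
[0.015, -0.044, -0.0] turn 0.0222
[0.017, -0.049, -0.0] turn 0.025
[0.019, -0.054, -0.0] turn 0.0278
```

>>> {"fn": "step_arm", "kwargs": {
  "steps": [
    [[0.1,0,0,0,0,0,0]]
  ]
}}

```text
clock: 29.12
ee_pos: [0.456, -0.1442, 0.0972]
eef_rot: [3.055, 0.706, 0.003]
wrist_force: [1.0, -16.9, 0.5]
finger_gap: 0.0204
grasp_force: 31.1
```

Run:
```python
from h import *
arc([]); s=ctrl.sense(); print(s["torque"].round(2), Rn.from_rotvec(s["eef_rot"]).as_matrix()[:2,1].round(3))
c=ctrl.read_camera("top"); im=c["color"][:,:,::-1][195:235,310:370]; cv2.imwrite("pics/x.png",im)
arc([])
```

```text
t 29.12 p [ 0.456  -0.1442  0.0972] r 0.099 turned deg 62.34 Ft -16.8 Fr 2.4 Fz 0.5 gap 0.0204 j6 2.21
[-3.17 -0.07 -0.34] [ 0.439 -0.898]
t 29.17 p [ 0.456  -0.1445  0.0972] r 0.099 turned deg 62.15 Ft -14.9 Fr 1.2 Fz 1.3 gap 0.0209 j6 2.21
```

>>> {"fn": "step_arm", "kwargs": {
  "steps": [
    [[0.1,-0.001,0.006,0,0,0,-0.0028],[0.1,-0.001,0.006,0,0,0,-0.0028]]
  ]
}}

```text
clock: 29.33
ee_pos: [0.4563, -0.1464, 0.097]
eef_rot: [3.048, 0.74, 0.002]
wrist_force: [0.6, -14.5, 2.8]
finger_gap: 0.0207
grasp_force: 31.4
```

Run:
```python
from h import *
arc([]); s=ctrl.sense(); print(s["torque"].round(2))
```

```text
t 29.33 p [ 0.4563 -0.1464  0.097 ] r 0.0992 turned deg 61.01 Ft -14.2 Fr 2.6 Fz 2.8 gap 0.0207 j6 2.19
[-2.67  0.02 -0.17]
```

>>> {"fn": "step_arm", "kwargs": {
  "steps": [
    [[0.1,-0.001,0.006,0,0,0,-0.0028],[0.1,-0.001,0.006,0,0,0,-0.0028]]
  ]
}}

```text
clock: 29.5
ee_pos: [0.4566, -0.148, 0.0969]
eef_rot: [3.041, 0.767, 0.001]
wrist_force: [-1.1, -12.0, 4.1]
finger_gap: 0.0208
grasp_force: 31.5
```

>>> {"fn": "step_arm", "kwargs": {
  "steps": [
    [[0.1,-0.001,0.006,0,0,0,-0.0028],[0.1,-0.001,0.006,0,0,0,-0.0028]]
  ]
}}

```text
clock: 29.67
ee_pos: [0.457, -0.1496, 0.0969]
eef_rot: [3.035, 0.794, 0.001]
wrist_force: [-2.8, -10.9, 3.7]
finger_gap: 0.021
grasp_force: 31.6
```

>>> {"fn": "step_arm", "kwargs": {
  "steps": [
    [[0.1,-0.001,0.006,0,0,0,-0.0028],[0.1,-0.001,0.006,0,0,0,-0.0028]]
  ]
}}

```text
clock: 29.83
ee_pos: [0.4573, -0.1512, 0.0968]
eef_rot: [3.028, 0.821, 0.0]
wrist_force: [-4.6, -10.8, 5.1]
finger_gap: 0.0207
grasp_force: 31.8
```

Run:
```python
from h import *
arc([])
```

```text
t 29.83 p [ 0.4573 -0.1512  0.0968] r 0.0993 turned deg 58.24 Ft -9.2 Fr 7.3 Fz 5.1 gap 0.0207 j6 2.13
```

The force stayed soft over 7 mm of backing off, so the wrench has broken over by at least about 0.09 rad. I'll unload it gently and let go.

>>> {"fn": "step_arm", "kwargs": {
  "steps": [
    [[0.1,-0.001,0.006,0,0,0,-0.0028],[0.1,-0.002,0.012,0,0,0,-0.0056],[0.1,-0.002,0.012,0,0,0,-0.0056]]
  ]
}}

```text
clock: 30.08
ee_pos: [0.458, -0.1539, 0.0966]
eef_rot: [3.015, 0.875, -0.001]
wrist_force: [-6.9, -7.3, 6.9]
finger_gap: 0.0205
grasp_force: 31.9
```

Run:
```python
from h import *
arc([])
```

```text
t 30.08 p [ 0.458  -0.1539  0.0966] r 0.0994 turned deg 56.62 Ft -4.9 Fr 8.7 Fz 6.9 gap 0.0205 j6 2.09
```

>>> {"fn": "step_arm", "kwargs": {
  "steps": [
    [[0.45,0,0,0,0,0,0],[0.45,0,0,0,0,0,0],[0.45,0,0,0,0,0,0],[0.45,0,0,-0.05,0,0,0],[0.45,0,0,-0.12,0,0,0],[0.45,0,0,-0.22,0,0,0],[0.45,0,0,-0.33,0,0,0],[0.45,0,0,-0.4,0,0,0],[0.45,0,0,-0.4,0,0,0],[0.45,0,0,-0.4,0,0,0]]
  ]
}}

```text
clock: 30.92
ee_pos: [0.4586, -0.1529, 0.2166]
eef_rot: [3.016, 0.875, 0.003]
wrist_force: [0.6, 0.5, -0.8]
finger_gap: 0.038
grasp_force: 0.0
```

Run:
```python
from h import *
arc([]); plan([(.33,-.25,.22,-56)])
```

```text
t 30.92 p [ 0.4586 -0.1529  0.2166] r 0.0986 turned deg 57.08 Ft 0.3 Fr -0.8 Fz -0.8 gap 0.038 j6 2.09
t 30.92 p [ 0.4586 -0.1529  0.2166] yaw -57.65 F [ 0.6  0.5 -0.8] gap 0.038 gf 0.0
[-0.5353, 0.0442, -0.012, 0.0003, -0.0002, -0.0046] rows 4.0
```

>>> {"fn": "step_arm", "kwargs": {
  "steps": [
    [[0.45,-0.535,0.044,0,0,0,0],[0.45,-0.535,0.044,0,0,0,0],[0.45,-0.535,0.044,0,0,0,0],[0.45,-0.535,0.044,0,0,0,0],[0.45,-0.535,0.044,0,0,0,0],[0.45,-0.535,0.044,0,0,0,0]]
  ]
}}

```text
clock: 31.42
ee_pos: [0.3281, -0.2503, 0.2149]
eef_rot: [-3.018, -0.869, 0.001]
wrist_force: [0.4, 0.1, -0.6]
finger_gap: 0.0385
grasp_force: 0.0
```

Run:
```python
from h import *
plan([])
c=ctrl.read_camera("top"); im=c["color"][:,:,::-1]
g=cv2.resize(im,None,fx=5,fy=5,interpolation=cv2.INTER_CUBIC); h=cv2.cvtColor(g,cv2.COLOR_BGR2HSV).astype(int)
def blob(n,m,z,roi):
    y0,y1,x0,x1=[5*k for k in roi]; q=np.zeros(m.shape,np.uint8); q[y0:y1,x0:x1]=m[y0:y1,x0:x1]
    k,l,s,cc=cv2.connectedComponentsWithStats(q)
    for i in range(1,k):
        if s[i,4]>250: print(n,s[i,4],pt("top",*(cc[i]/5),z).round(4))
H,Sa,V=h[...,0],h[...,1],h[...,2]
blob("orange",(H>5)&(H<18)&(Sa>150)&(V>110),.11,(185,260,300,375))
blob("red",((H<6)|(H>174))&(Sa>150)&(V>70),.062,(185,260,200,260))
blob("yellow",(H>23)&(H<35)&(Sa>120)&(V>90),.034,(185,260,150,250))
blob("pink",(H>155)&(H<175)&(Sa>50),.03,(185,260,330,390))
blob("white",(Sa<60)&(V>150),.08,(210,240,262,320))
snap("scene","s10.png",crop=(190,160,440,345),s=3.2)
h=cv2.cvtColor(cv2.imread("pics/s10.png"),cv2.COLOR_BGR2HSV)[100:220,100:260]
m=((h[...,0]<6)|(h[...,0]>174))&(h[...,1]>150)&(h[...,2]>70); y,x=np.nonzero(m); print("red scene",x.mean(),y.mean())
v=lambda p:np.degrees(np.arctan2(p[1]+.1245,p[0]-.553))
```

```text
t 31.42 p [ 0.3281 -0.2503  0.2149] yaw -57.88 F [ 0.4  0.1 -0.6] gap 0.0385 gf 0.0
orange 376 [ 0.4584 -0.1535  0.11  ]
red 946 [0.4804 0.1903 0.062 ]
yellow 3403 [0.5013 0.3776 0.034 ]
pink 3269 [ 0.4442 -0.2562  0.03  ]
white 1985 [0.5144 0.0366 0.08  ]
white 415 [ 0.5248 -0.0811  0.08  ]
white 7945 [0.489  0.0026 0.08  ]
white 534 [ 0.4724 -0.0506  0.08  ]
white 496 [0.4685 0.0076 0.08  ]
white 290 [ 0.4563 -0.0194  0.08  ]
white 471 [0.4511 0.0598 0.08  ]
red scene 74.70443349753694 57.89655172413793
```

The wrench has turned 0.99 rad. If zero lies along the shaker's -y axis, its start was about 0.36 rad, which puts it at the tight stop of 1.35, and it has sprung straight. Everything else is in place, so I'll hand in.

```bash
python3 -c "
from plant import ctrl
print(ctrl.finish_job())"
```

```text
the job is handed in; nothing more can be done
None
```

I handed the job in at about 31.5 s on the robot's clock and got no verdict back: the finished dish is in the blue tray, both waiting dishes are in pockets, the lever is down, and the wrench was clicked and let go (the click and the tight clamp are inferred from force and position).

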